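# Hang the washed tumbler on the slanted arm of the drying stand

### The arm

A 6-joint arm with a two-finger parallel gripper is mounted at the origin on the work surface. World frame = base frame: x ahead of the robot, y to its left, z up, the work surface at z = 0. Lengths are in mm, angles in rad, forces in N, time in s.
With the tool pointing down it reaches from about 350 to 875 mm from the base axis. Payload 4.2 kg.
Tool frame: the origin (TCP) lies at the very end of the fingers, on their centre line; the grasp point (between the pads) lies arm.grip_depth behind it (arm.grip_depth is the distance from the TCP to the grasp point, in mm); x points along the fingers, y is the direction in which the jaws open and shut, and the axes are right-handed (so a half turn about x gives the same grasp; the last joint's range is limited). The gripper opens to 85 mm and grips with 20 to 120 N. Pads are 22 mm wide; open, the fingers measure 114 mm over their backs; the gripper's body (76 mm by 85 mm) begins 54 mm behind the grasp point. The pads swing forward as they close: fully open they stand 13 mm farther back than shut.
Start: joints at [1.499, 0.385, 0.008, 0, -1.194, -0.259], TCP at [202.967, 591.104, 231.312] pointing down, gripper open.
Joint ranges: [-3.14, 3.14], [-1.21, 2.06], [-1.07, 1.41], [-3.16, 2.05], [-2.99, -0.16], [-3.1, 3.1]. Speed limits (rad/s): [2.79, 2.79, 3.14, 3.14, 3.14, 3.14].

### API

Orientations are given as a unit quaternion [x, y, z, w].
In Python, from bench import arm, get_image, models gives the robot as it stands.
- The arm moves only by the tool arm_command, never from a script. Its argument "rows" is a list of rows, each an object of numbers: "dx", "dy", "dz": the shift along the tool's x, y, z in m; "wx", "wy", "wz": the turn, a rotation vector about the tool's x, y, z in degrees; "gripper": the closure, from -1 (fully open) to 1 (shut). A call has exactly 8 rows; each row is the pose to reach, as a shift and turn from the pose measured when the call began, along the tool's axes at that moment; what a row does not reach only later rows make up. A row lasts 1/10 s, in which the tool goes at most 50 mm and 8.59 degrees, less where a joint would pass 70% of its speed; a pose out of reach is approached as far as the arm can. A call with a gripper value outside its range is refused whole. The fingers move at their own pace and stop on an object; the grip force is fixed at half the most. Time passes only in rows, so rows that repeat a pose let the fingers close, or fill a call up. It gives the time, the measured TCP pose, the force and the opening at its end, in the units of the state.
- arm.read_state(): the state, without advancing time (a new reading comes with each control period).
- get_image(name): name is "side" or "top" or "wrist"; returns a dict with "img" (384x512x3 uint8, red, green, blue), "K" (3x3 intrinsics, pixels), "rvec" (rotation vector, rad) and "tvec" (3), from world to camera coordinates, as OpenCV has them; the wrist camera has in their place "T_tool_cam" (4x4, takes a point from camera to tool coordinates, whose origin is the TCP and whose axes are the tool frame's). Camera axes: x right, y down, z forward; pixel columns grow to the right and rows downward; lengths in mm; the calibration is good to about 2 mm. A picture is of the moment at which its call begins: read the wrist's pose just before it. There is no depth.
- arm.job_done(): hands the job in, once; it reports no verdict.
Trained networks look in the newest picture that a camera, given by its name, has taken for a name from the list of things; names that differ only in an ending like _2 or _b are one class to them, and where a whole thing is asked for, a point or a joint stands for the part that bears it (a point fixed in the world has none). Each returns a list of dicts, best first, with "conf" (0 to 1); they miss things now and then, are a little off and sometimes report something else, mostly with a low value. They report only what shows in the picture. A call takes as long as a camera call. They do not tell look-alikes from the thing itself.
- models.cut_out(camera, query): "mask" (384x512 bool, what is visible of it) and "extent" ([left, top, right, bottom] in pixels, round what is visible of it).
The state is a dict: "clock": time; "joints": joint angles; "joint_vel": joint speeds; "joint_efforts": joint torques, N m; "position": TCP position; "ee_rot": TCP orientation; "contact_force": force on the tool from outside, world axes, zero at the start; "wrist_torque": the same for the moment, N m; "gripper_width": finger opening in mm.
Only numpy, scipy, OpenCV 4.12 (cv2) and the standard library are available. Lean on these libraries where they do the work, as an engineer would, in place of code of your own. Each camera call takes 0.05 s, during which the arm holds its last target.

### The job

Hang the tall upturned glass tumbler to dry on the slanted arm of the wooden drying stand, slipping it mouth first along the arm. It is glass: keep hold of it until you feel it rest on the arm's end inside, do not drop it or press it hard, then let go and leave it hanging there. Leave everything else where it stands.

Things in the scene. Friction and masses are not known exactly. Their poses are not given: they have to be found in the camera images.
- tumbler: The taller of two glass tumblers, upturned (mouth down), 0.16 to 0.26 kg. 105 mm high; outside 64 mm wide at the mouth, tapering evenly to 51 mm at the closed end; wall 3 mm, closed end 6 mm thick: 99 mm deep inside, bore 58 mm at the mouth, 45 mm at the closed end. Origin: centre of the mouth's rim plane; z axis runs from the mouth to the closed end (up at the start).
- tumbler_top (a point): Centre of the outer face of the tumbler's closed end, 105 mm from the mouth along the tumbler's z axis (the top, as it stands upturned).
- stand: Drying stand for one glass, fixed to the chest top: light wooden foot 180 x 110 x 18 mm; near its +x end a wooden post 45 x 60 mm, 68 mm high, carries the slanted steel socket and arm. Origin: centre of the foot's underside, x along the foot. The arm leans 35 degrees from vertical towards the stand's -x (the robot's side). Nothing stands over the arm.
- socket: Round steel socket, 46 mm in diameter, on the stand's post; the arm sticks out of it. Origin: centre of its mouth, 88 mm above the chest top; its z axis is the axis of the arm and points outward and up along the arm, 35 degrees from vertical. A hung glass has its outer closed face 107 to 141 mm from this origin.
- rod_mid (a point): Point on the arm's axis, 50 mm from the socket's mouth. The arm: straight wooden rod 34 mm in diameter with a domed black rubber end (dome 7 mm). It is pulled out of the socket by an unknown amount: tip 105 to 135 mm from the socket's mouth, not measured, look or feel for it. 50 N along it does not shift it; the rubber end gives 1 mm per 2 N, by at most 4 mm.
- short_glass: Bystander: the shorter tumbler, upturned, 65 mm high, 64 mm wide at the mouth. Origin at the centre of its underside.
- coil_stand: Bystander: stamped steel mosquito coil stand with a coil on it, 124 mm in diameter, 24 mm high. Origin at the centre of its underside.
- spray_can: Bystander: green insect spray can, 58 mm in diameter, 200 mm high. Origin at the centre of its underside.
- plate: Bystander: white ceramic plate, 170 mm in diameter, 20 mm high. Origin at the centre of its underside.
- lighter: Bystander: plastic lighter lying flat, 74 x 24 x 12 mm. Origin at the middle of its underside.
- mug: Bystander: white ceramic mug, 84 mm wide, 80 mm high, standing upright. Origin at the centre of its underside.
- matchbox: Bystander: matchbox lying flat, 55 x 36 x 15 mm. Origin at the centre of its underside.
There are look-alikes about, which are no part of the job. Leave any red or yellow look-alike of the tumbler alone.

How it is judged (in metres and radians):
On the way:
1. the tumbler, still held in the gripper, is over the arm, in line with it, and rests on the arm's end (x of tumbler_top in the frame of socket between -0.012 and 0.012 m and y of tumbler_top in the frame of socket between -0.012 and 0.012 m and z of tumbler_top in the frame of socket between 0.1 and 0.144 m and angle between the z axis of tumbler and the z axis of socket, either way round below 0.2 rad and angle between tumbler's own z axis and vertical below 1.2 rad and contact force between tumbler and stand above 0.5 N and contact force between the fingers and tumbler above 0.5 N), for 0.2 s.
At the end, for the whole second after the job is handed in: The tumbler hangs on the slanted arm, closed end up, at rest and let go: closed end within 16 mm of the arm's axis each way and 100 to 144 mm from the socket's mouth, axis within 0.3 rad of the arm's, touching the stand. It was held while it came to rest on the arm (x of tumbler_top in the frame of socket between -0.016 and 0.016 m and y of tumbler_top in the frame of socket between -0.016 and 0.016 m and z of tumbler_top in the frame of socket between 0.1 and 0.144 m and angle between the z axis of tumbler and the z axis of socket, either way round below 0.3 rad and angle between tumbler's own z axis and vertical below 1.2 rad and contact force between tumbler and stand above 0.5 N and linear speed of tumbler below 0.02 m/s and angular speed of tumbler below 0.2 rad/s and contact force between the fingers and tumbler below 0.1 N).
It fails at once if the tumbler is pressed or knocked against the stand with more than 25 N (contact force between tumbler and stand above 25 N).
It fails at once if one of the other things on the chest top is moved more than 25 mm (distance of any of short_glass, coil_stand, spray_can, plate, lighter, mug, matchbox from where it was at the start of the episode above 0.025 m).
It also fails if it takes over 51 s, if anything falls off the work surface, if the arm or the gripper's body presses on something with over 40 N, if the wrist force passes 120 N, or if a joint passes its speed limit or range.

## Working session

There is one attempt and no reset: what is moved stays moved. The work goes in short steps, Python scripts to look and compute and a tool call to move; the robot and the scene stay as the last step left them, time stands still between calls to the robot, and variables do not carry over. Pictures are saved under pics/ and viewed, and the job is handed in when it is done.

Besides the shell and the picture viewer there is one more tool, called after "Call:" by a JSON object that holds its "api" and its "payload", one argument or row to a line. arm_command: Moves the arm, as the interface text tells. Its arguments: {"type":"object","properties":{"rows":{"type":"array"}},"required":["rows"]}

```bash
ls; mkdir -p pics
python3 - <<'E'
from bench import arm,get_image,models
import cv2,pickle
s=arm.read_state(); print(s, arm.grip_depth)
D={}
for n in ("side","top","wrist"):
    d=get_image(n); D[n]=d
    cv2.imwrite(f"pics/a_{n}.png",d["img"][:,:,::-1])
    print(n,{k:v for k,v in d.items() if k!="img"})
    for q in ("tumbler","socket","stand","short_glass"):
        r=models.cut_out(n,q)
        print(n,q,[(round(x["conf"],2),x["extent"]) for x in r])
        d[q]=r
pickle.dump((s,D),open("a.pkl","wb"))
E
```

```text
pics
{'clock': 0.0, 'joints': array([ 1.49857462e+00,  3.85570940e-01,  6.59619319e-03, -5.23304494e-04,
       -1.19398089e+00, -2.58586586e-01]), 'joint_vel': array([ 6.26656224e-04, -5.64689994e-04, -2.25427148e-05, -8.42881034e-04,
       -2.12146462e-03, -7.71424607e-04]), 'joint_efforts': array([-1.14790731e-03, -3.92286909e+01,  1.88401723e+01,  4.18622777e+00,
       -4.69970342e-03, -3.05075709e-06]), 'position': array([202.79762582, 590.55525943, 230.19769193]), 'ee_rot': array([-0.69734426,  0.1172692 ,  0.69754462,  0.11571696]), 'contact_force': array([-0.10946096,  0.18143085,  0.15031749]), 'wrist_torque': array([-0.0313737 ,  0.05275216, -0.02490111]), 'gripper_width': 85.19905424330453} 18.700000000000003
side {'K': array([[420.6355035 ,   0.        , 252.02931926],
       [  0.        , 420.6355035 , 185.91983237],
       [  0.        ,   0.        ,   1.        ]]), 'rvec': array([ 2.14958258, -0.84855143,  0.41865265]), 'tvec': array([-404.28542989,  336.50985913,  960.06601602])}
side tumbler [(0.85, [327.0, 261.5, 355.4, 308.4]), (0.82, [273.3, 203.3, 293.1, 241
[... 805 characters left out ...]
9])]
top stand [(0.64, [165.7, 152.0, 218.6, 218.9])]
top short_glass [(0.65, [358.2, 252.8, 383.4, 263.3])]
wrist {'K': array([[283.53492371,   0.        , 256.09033313],
       [  0.        , 283.53492371, 193.80000051],
       [  0.        ,   0.        ,   1.        ]]), 'T_tool_cam': array([[-6.86761181e-04, -3.14021121e-01,  9.49415749e-01,
        -1.44205422e+02],
       [ 9.99999764e-01, -2.49755514e-04,  6.40744071e-04,
        -1.17637462e+00],
       [ 3.59146461e-05,  9.49415964e-01,  3.14021219e-01,
        -8.11310168e+01],
       [ 0.00000000e+00,  0.00000000e+00,  0.00000000e+00,
         1.00000000e+00]])}
wrist tumbler []
wrist socket []
wrist stand []
wrist short_glass []
```

Run:
```python
import cv2
for n in("side","top"):
    im=cv2.imread(f"pics/a_{n}.png"); cv2.imwrite(f"pics/a_{n}_x.png",cv2.resize(im,(800,600),interpolation=cv2.INTER_CUBIC))
```

```text
(no output)
```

View pics/a_side_x.png

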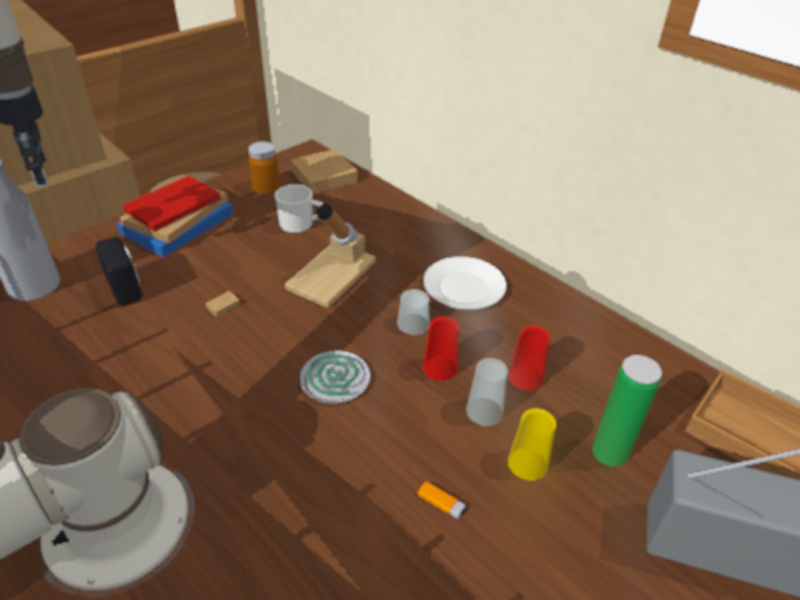

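View pics/a_top_x.png

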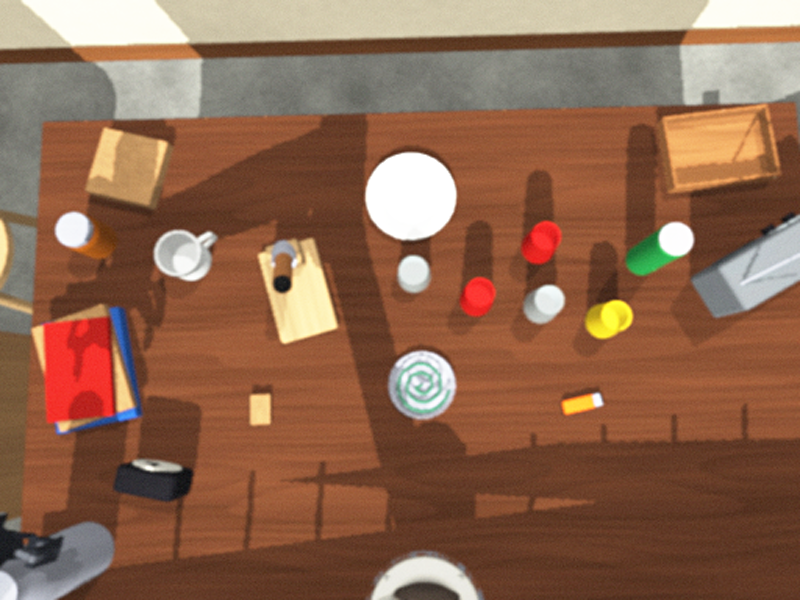

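View pics/a_wrist.png

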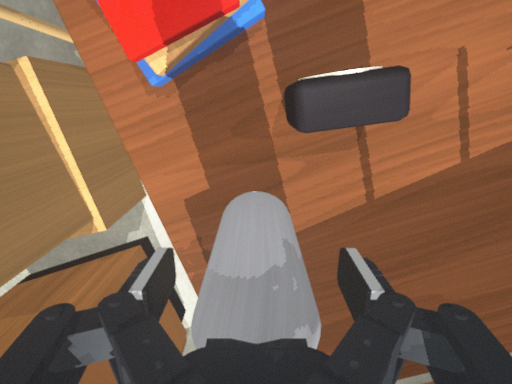

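The tall grey clear tumbler, at side native (313,251) and top native (348,194), is the only tall uncoloured one. Two red ones (side 283,222 and 339,228), a yellow one (side 341,285) and the short glass (side 264,200, top 264,175) are not the target. I'll confirm with a crop and measure.

```bash
cat > h.py <<'E'
import numpy as np,cv2,pickle
from scipy.optimize import minimize,least_squares
from scipy.spatial.transform import Rotation as R
def camw(d,s=None):
    "world->cam rvec,tvec"
    if "rvec" in d: return d["rvec"],d["tvec"]
    T=np.eye(4);T[:3,:3]=R.from_quat(s["ee_rot"]).as_matrix();T[:3,3]=s["position"]
    M=np.linalg.inv(T@d["T_tool_cam"]); return cv2.Rodrigues(M[:3,:3])[0].ravel(),M[:3,3]
def proj(d,P,s=None):
    r,t=camw(d,s); return cv2.projectPoints(np.asarray(P,float).reshape(-1,3),r,t,d["K"],None)[0].reshape(-1,2)
a=np.linspace(0,2*np.pi,60,endpoint=False)
def ring(r,z): return np.c_[r*np.cos(a),r*np.sin(a),0*a+z]
def glass(x,y,z=0,h=105,r0=32,r1=25.5): return np.r_[ring(r0,0),ring(r1,h)]+[x,y,z]
def hullmask(p,S=1):
    m=np.zeros((384*S,512*S),np.uint8); cv2.fillConvexPoly(m,cv2.convexHull(np.round(((p+.5)*S-.5)*16).astype(np.int32)),1,shift=4); return m>0
def iou(m,n): return (m&n).sum()/max(1,(m|n).sum())
def bb(p): return np.r_[p.min(0),p.max(0)]
# stand geometry in world
def stand_pts(x,y,yaw):
    f=np.array([[sx*90,sy*55,z] for z in (0,18) for sx in(-1,1) for sy in(-1,1)],float)
    c,s_=np.cos(yaw),np.sin(yaw); M=np.array([[c,-s_,0],[s_,c,0],[0,0,1]])
    return f@M.T+[x,y,0],M
E
python3 - <<'E'
from h import *
s,D=pickle.load(open("a.pkl","rb"))
for n in("side","top"):
    im=cv2.imread(f"pics/a_{n}.png")
    c={"side":im[170:320,230:380],"top":im[120:270,250:420]}[n]
    cv2.imwrite(f"pics/a_{n}_c.png",cv2.resize(c,None,fx=4,fy=4,interpolation=cv2.INTER_CUBIC)[:600,:800])
    c={"side":im[100:210,160:260],"top":im[130:240,150:260]}[n]
    cv2.imwrite(f"pics/a_{n}_s.png",cv2.resize(c,None,fx=5,fy=5,interpolation=cv2.INTER_CUBIC))
    for k,e in enumerate(D[n]["tumbler"]):
        m=e["mask"];print(n,e["extent"],D[n]["img"][m].mean(0).round())
# fit
E
```

```text
side [327.0, 261.5, 355.4, 308.4] [182. 159.   3.]
side [273.3, 203.3, 293.1, 241.0] [161.  27.  22.]
side [323.3, 207.6, 355.1, 249.0] [164.  35.  28.]
side [303.3, 230.7, 324.9, 271.7] [150. 151. 147.]
top [374.7, 192.4, 406.6, 213.8] [238. 220.  45.]
top [333.3, 183.2, 361.7, 203.5] [205. 207. 202.]
top [335.5, 144.5, 360.7, 169.2] [225.  43.  38.]
top [295.6, 177.3, 315.9, 200.6] [237.  47.  42.]
```

View pics/a_side_c.png

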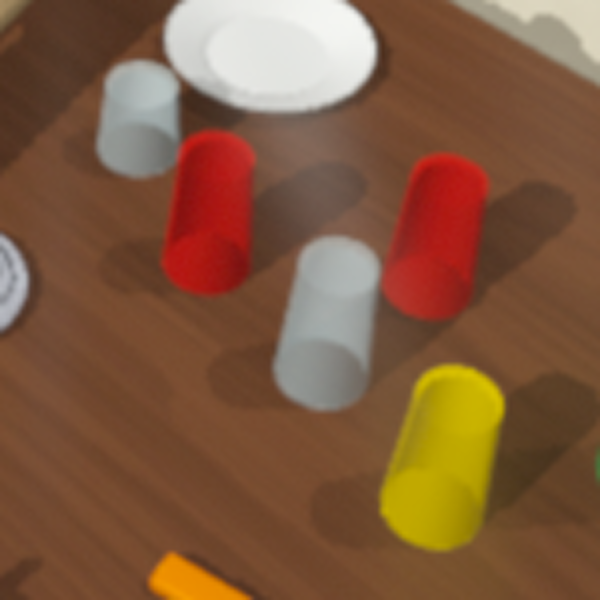

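View pics/a_top_s.png

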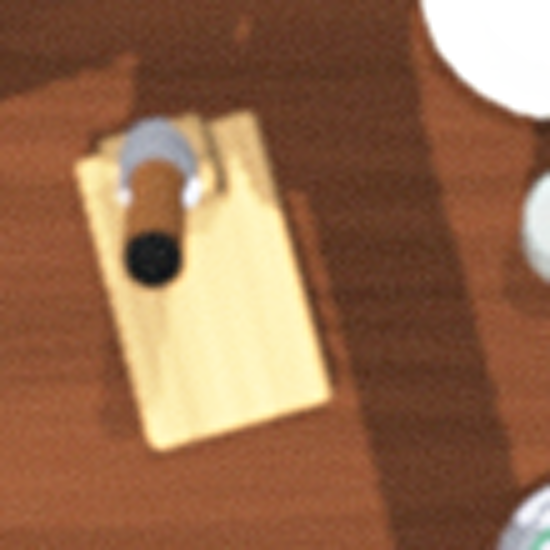

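View pics/a_side_s.png

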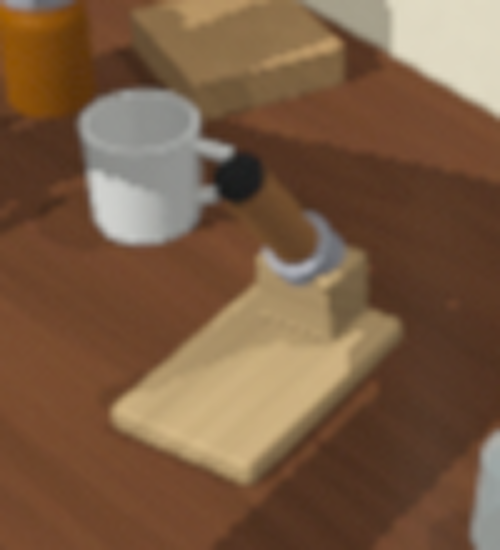

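The crop confirms it: the clear tall tumbler stands between two reds (left and upper right) and the yellow (lower right). The stand shows clearly, with foot corners at about (181,220), (216,210), (200,153) and (166,163) in top native pixels. The black dome is at (181,182) in top and (208,135) in side.

Run:
```python
from h import *
s,D=pickle.load(open("a.pkl","rb"))
# glasses
def fitg(es,et,h=105,r1=25.5):
    def f(p):
        G=glass(*p,h=h,r1=r1); return np.r_[bb(proj(D["side"],G))-np.array(es),bb(proj(D["top"],G))-np.array(et)]
    q=least_squares(f,[500,-100]); return q.x.round(1),f(q.x).round(1)
sd=[e["extent"] for e in D["side"]["tumbler"]];tp=[e["extent"] for e in D["top"]["tumbler"]]
print("clear",fitg(sd[3],tp[1])); print("yellow",fitg(sd[0],tp[0]));print("redL",fitg(sd[1],tp[3]));print("redR",fitg(sd[2],tp[2]))
print("short",fitg(D["side"]["short_glass"][0]["extent"],D["top"]["short_glass"][0]["extent"],65,28))
# stand: side crop scale5 off (160,100); top offset (150,130)
c=lambda x,y,ox,oy:np.array([x/5+ox-.4,y/5+oy-.4])
T={(-90,55):c(158,447,150,130),(-90,-55):c(329,397,150,130),(90,55):c(80,163,150,130),(90,-55):c(252,113,150,130)}
S={(-90,55):c(115,410,160,100),(-90,-55):c(245,462,160,100),(90,-55):c(400,322,160,100)}
tt=c(155,256,150,130); ts=c(240,172,160,100)
def P(p,l): 
    x,y,yw=p[:3];cc,ss=np.cos(yw),np.sin(yw); l=np.array(l,float); return np.array([x+cc*l[0]-ss*l[1],y+ss*l[0]+cc*l[1],l[2]])
def f(p):
    r=[]
    for cam,o in(("top",T),("side",S)):
        for k,v in o.items(): r+=list(proj(D[cam],P(p,(*k,18)))[0]-v)
    return np.array(r)
q=least_squares(f,[550,250,0.2]); print(q.x,f(q.x).round(1))
# tip: triangulated centre of dome
from numpy.linalg import norm
g=lambda X:np.r_[proj(D["top"],X)[0]-tt,proj(D["side"],X)[0]-ts]
t=least_squares(g,[550,250,180]); print("dome",t.x,t.fun)
x,y,yw=q.x; d=t.x-[x,y,0]
print("dome in stand",d[0]*np.cos(yw)+d[1]*np.sin(yw),-d[0]*np.sin(yw)+d[1]*np.cos(yw),d[2])
```

```text
clear (array([ 557.8, -234. ]), array([-3.4, -2.4,  1.7,  0.2,  2.4, -2. ,  0.2,  2.1]))
yellow (array([ 525.1, -350.8]), array([-0.7, -0.3,  1.8, -0.9,  1. , -0.3, -1.2,  2. ]))
redL (array([ 573.7, -111.3]), array([-1.8, -1.6,  1.6,  2.1, -1.3, -0.9,  1. ,  0.5]))
redR (array([ 666.4, -234.8]), array([ 2.3,  1.3, -2.5,  1.7, -1. , -1.9, -0.4,  0.3]))
short (array([ 461.9, -173.1]), array([  0.5,  60.1,   8.2,  61. , -41.9, -36.3, -43.6, -24.8]))
[5.93349211e+02 2.29150132e+02 2.65325311e-01] [-1.1  0.8  0.8  0.3 -0.8 -0.2  0.2 -0.4 -0.9 -0.5  1.   1.2  1.  -0.4]
dome [583.36019401 226.08235844 173.60943637] [-0.16408954  0.22078149  0.31965787 -0.01626057]
dome in stand -10.44391567592557 -0.3410715229304486 173.6094363670536
```

```bash
cat >> h.py <<'E'
def Rt(s): return R.from_quat(s["ee_rot"]).as_matrix()
def toolR(x,y):
    x=np.array(x,float);x/=np.linalg.norm(x);y=np.array(y,float);y-=x*(x@y);y/=np.linalg.norm(y);return np.c_[x,y,np.cross(x,y)]
def rel(s,pos,Rg):
    "tool-frame shift in m and rotvec deg"
    M=Rt(s); return (M.T@(np.array(pos)-s["position"])/1000).round(4),np.degrees(R.from_matrix(M.T@Rg).as_rotvec()).round(2)
E
python3 - <<'E'
from h import *
from bench import arm
s=arm.read_state();M=Rt(s);print(M.round(3)); print("jaw yaw",np.degrees(np.arctan2(M[1,1],M[0,1])),"q1",np.degrees(s["joints"][0]))
for yaw in(-50,130,40,-140):
    y=np.radians(yaw);print(yaw,rel(s,(540,-215,260),toolR((0,0,-1),(np.cos(y),np.sin(y),0))))
E
```

```text
[[-0.    -0.325 -0.946]
 [ 0.    -0.946  0.325]
 [-1.    -0.     0.   ]]
jaw yaw -108.95168699325465 q1 85.86417079630213
-50 (array([-0.0287,  0.653 , -0.5806]), array([-58.95,   0.  ,   0.  ]))
130 (array([-0.0287,  0.653 , -0.5806]), array([121.05,   0.  ,  -0.  ]))
40 (array([-0.0287,  0.653 , -0.5806]), array([-148.95,   -0.  ,    0.  ]))
-140 (array([-0.0287,  0.653 , -0.5806]), array([31.05,  0.  ,  0.  ]))
```

Call:
{"api": "arm_command", "payload": {
  "rows": [
    {"dx":-0.03,"dy":0.665,"dz":-0.604,"wx":121,"gripper":-1},
    {"dx":-0.03,"dy":0.665,"dz":-0.604,"wx":121,"gripper":-1},
    {"dx":-0.03,"dy":0.665,"dz":-0.604,"wx":121,"gripper":-1},
    {"dx":-0.03,"dy":0.665,"dz":-0.604,"wx":121,"gripper":-1},
    {"dx":-0.03,"dy":0.665,"dz":-0.604,"wx":121,"gripper":-1},
    {"dx":-0.03,"dy":0.665,"dz":-0.604,"wx":121,"gripper":-1},
    {"dx":-0.03,"dy":0.665,"dz":-0.604,"wx":121,"gripper":-1},
    {"dx":-0.03,"dy":0.665,"dz":-0.604,"wx":121,"gripper":-1}
  ]
}}

```text
validation failed for argument at $.ro...
```

Run:
```python
from h import *
from bench import arm
s=arm.read_state();M=Rt(s);print(s["clock"],s["position"],s["joints"]); print("jaw yaw",np.degrees(np.arctan2(M[1,1],M[0,1])))
y=np.radians(130);print(rel(s,(558,-234,260),toolR((0,0,-1),(np.cos(y),np.sin(y),0))))
```

```text
0.75 [202.95270618 591.11887794 231.32986295] [ 1.49861249e+00  3.84677138e-01  7.92106630e-03 -2.88678191e-05
 -1.19398014e+00 -2.58574877e-01]
jaw yaw -108.95168699325465
(array([-0.0287,  0.6651, -0.6038]), array([121.05,   0.  ,  -0.  ]))
```

Call:
{"api": "arm_command", "payload": {
  "rows": [
    {"dx":-0.03,"dy":0.665,"dz":-0.604,"wx":121,"wy":0,"wz":0,"gripper":-1},
    {"dx":-0.03,"dy":0.665,"dz":-0.604,"wx":121,"wy":0,"wz":0,"gripper":-1},
    {"dx":-0.03,"dy":0.665,"dz":-0.604,"wx":121,"wy":0,"wz":0,"gripper":-1},
    {"dx":-0.03,"dy":0.665,"dz":-0.604,"wx":121,"wy":0,"wz":0,"gripper":-1},
    {"dx":-0.03,"dy":0.665,"dz":-0.604,"wx":121,"wy":0,"wz":0,"gripper":-1},
    {"dx":-0.03,"dy":0.665,"dz":-0.604,"wx":121,"wy":0,"wz":0,"gripper":-1},
    {"dx":-0.03,"dy":0.665,"dz":-0.604,"wx":121,"wy":0,"wz":0,"gripper":-1},
    {"dx":-0.03,"dy":0.665,"dz":-0.604,"wx":121,"wy":0,"wz":0,"gripper":-1}
  ]
}}

```text
clock: 1.55
position: [361.4, 222.1, 245.2]
ee_rot: [-0.509, 0.491, 0.509, 0.492]
contact_force: [0.5, -0.1, 0.1]
gripper_width: 85.3
```

```bash
cat > st.py <<'E'
from h import *
from bench import arm
import sys
s=arm.read_state();M=Rt(s);print(s["clock"],s["position"].round(1),s["joints"].round(3),"F",s["contact_force"].round(2),"w",s["gripper_width"]); print("x",M[:,0].round(3),"y",M[:,1].round(3),"jaw yaw",np.degrees(np.arctan2(M[1,1],M[0,1])))
E
python3 - <<'E'
from st import *
y=np.radians(130);print(rel(s,(558,-234,260),toolR((0,0,-1),(np.cos(y),np.sin(y),0))))
E
```

```text
1.55 [361.4 222.1 245.2] [ 0.937  0.022 -0.426  0.    -1.122 -0.903] F [ 0.54 -0.1   0.09] w 85.32226767172398
x [ 0.001  0.001 -1.   ] y [-0.999 -0.035 -0.001] jaw yaw -178.01517543785718
(array([-0.0151, -0.1807, -0.4626]), array([5.198e+01, 8.000e-02, 3.000e-02]))
```

Call:
{"api": "arm_command", "payload": {
  "rows": [
    {"dx":-0.015,"dy":-0.181,"dz":-0.463,"wx":52,"wy":0,"wz":0,"gripper":-1},
    {"dx":-0.015,"dy":-0.181,"dz":-0.463,"wx":52,"wy":0,"wz":0,"gripper":-1},
    {"dx":-0.015,"dy":-0.181,"dz":-0.463,"wx":52,"wy":0,"wz":0,"gripper":-1},
    {"dx":-0.015,"dy":-0.181,"dz":-0.463,"wx":52,"wy":0,"wz":0,"gripper":-1},
    {"dx":-0.015,"dy":-0.181,"dz":-0.463,"wx":52,"wy":0,"wz":0,"gripper":-1},
    {"dx":-0.015,"dy":-0.181,"dz":-0.463,"wx":52,"wy":0,"wz":0,"gripper":-1},
    {"dx":-0.015,"dy":-0.181,"dz":-0.463,"wx":52,"wy":0,"wz":0,"gripper":-1},
    {"dx":-0.015,"dy":-0.181,"dz":-0.463,"wx":52,"wy":0,"wz":0,"gripper":-1}
  ]
}}

```text
clock: 2.35
position: [519.6, -145.5, 257.3]
ee_rot: [-0.241, 0.664, 0.242, 0.665]
contact_force: [1.6, 1.1, 0.3]
gripper_width: 85.5
```

Run:
```python
from st import *
y=np.radians(130);print(rel(s,(558,-234,260),toolR((0,0,-1),(np.cos(y),np.sin(y),0))))
```

```text
2.35 [ 519.6 -145.5  257.3] [ 2.700e-02  2.200e-01 -1.600e-01 -1.000e-03 -1.188e+00 -9.000e-01] F [1.62 1.1  0.31] w 85.49635816912544
x [ 0.002  0.001 -1.   ] y [-0.642  0.766 -0.   ] jaw yaw 129.95982345722993
(array([-0.0028, -0.0925, -0.0274]), array([-0.04,  0.12,  0.02]))
```

Call:
{"api": "arm_command", "payload": {
  "rows": [
    {"dx":-0.003,"dy":-0.0925,"dz":-0.0274,"wx":0,"wy":0,"wz":0,"gripper":-1},
    {"dx":-0.003,"dy":-0.0925,"dz":-0.0274,"wx":0,"wy":0,"wz":0,"gripper":-1},
    {"dx":-0.003,"dy":-0.0925,"dz":-0.0274,"wx":0,"wy":0,"wz":0,"gripper":-1},
    {"dx":-0.003,"dy":-0.0925,"dz":-0.0274,"wx":0,"wy":0,"wz":0,"gripper":-1},
    {"dx":-0.003,"dy":-0.0925,"dz":-0.0274,"wx":0,"wy":0,"wz":0,"gripper":-1},
    {"dx":-0.003,"dy":-0.0925,"dz":-0.0274,"wx":0,"wy":0,"wz":0,"gripper":-1},
    {"dx":-0.003,"dy":-0.0925,"dz":-0.0274,"wx":0,"wy":0,"wz":0,"gripper":-1},
    {"dx":-0.003,"dy":-0.0925,"dz":-0.0274,"wx":0,"wy":0,"wz":0,"gripper":-1}
  ]
}}

```text
clock: 3.15
position: [558.0, -233.2, 260.8]
ee_rot: [-0.242, 0.663, 0.242, 0.665]
contact_force: [-0.1, 0.6, 0.3]
gripper_width: 85.2
```

Run:
```python
from st import *
from bench import get_image,models
d=get_image("wrist"); r=models.cut_out("wrist","tumbler")
pickle.dump((s,d,r),open("b.pkl","wb"))
im=d["img"][:,:,::-1].copy();cv2.imwrite("pics/b.png",im)
for e in r:
    print(e["conf"],e["extent"],d["img"][e["mask"]].mean(0).round())
```

```text
3.15 [ 558.  -233.2  260.8] [-1.29e-01  3.31e-01  2.00e-03 -1.00e-03 -1.24e+00 -7.43e-01] F [-0.06  0.64  0.28] w 85.17134157954028
x [ 0.003  0.001 -1.   ] y [-0.643  0.766 -0.001] jaw yaw 130.03912070096024
0.71 [238.3, 134.7, 286.1, 199.6] [197. 199. 189.]
0.7 [177.4, 193.8, 231.2, 267.7] [217.  38.  30.]
0.67 [293.2, 193.9, 349.3, 269.6] [189.  38.  30.]
0.67 [162.9, 48.9, 230.9, 108.3] [238. 220.   1.]
```

View pics/b.png

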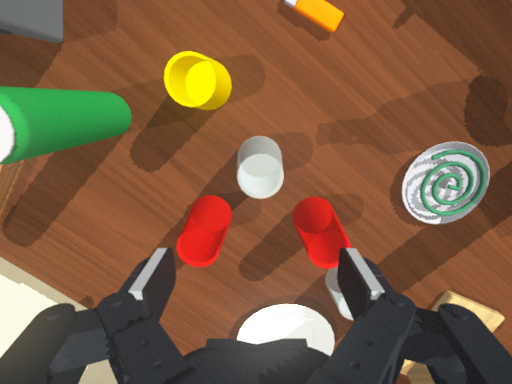

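Run:
```python
from h import *
s,d,r=pickle.load(open("b.pkl","rb"))
m=r[0]["mask"]; e=np.array(r[0]["extent"])
f=lambda p:bb(proj(d,glass(*p),s))-e
q=least_squares(f,[558,-234]);print(q.x,f(q.x))
g=lambda p:1-iou(m,hullmask(proj(d,glass(*p),s)))
q2=minimize(g,q.x,method="Nelder-Mead",options=dict(initial_simplex=q.x+np.array([[0,0],[5,0],[0,5]])));print(q2.x,q2.fun)
print("TCP px",proj(d,s["position"],s))
im=d["img"][:,:,::-1].copy(); im=cv2.resize(im,None,fx=4,fy=4,interpolation=cv2.INTER_CUBIC)
G=(proj(d,glass(*q2.x),s)+.5)*4-.5
cv2.polylines(im,[np.round(G[:60]).astype(int)],1,(0,255,0));cv2.polylines(im,[np.round(G[60:]).astype(int)],1,(255,0,0))
G=(proj(d,glass(*q2.x,h=99,r0=29,r1=22.5),s)+.5)*4-.5
cv2.polylines(im,[np.round(G[60:]).astype(int)],1,(255,0,255))
cv2.imwrite("pics/b_c.png",im[440:900,800:1300])
# red
for k in(1,2,3):
    e=np.array(r[k]["extent"]);print(k,least_squares(f,[558,-234]).x)
```

```text
[ 554.04089382 -227.62886639] [ 0.5002935   0.84948123 -0.37850906 -0.74829226]
[ 554.88664275 -229.77235283] 0.02384675527756064
TCP px [[255.81181117 246.74517544]]
1 [ 670.24203053 -229.09826106]
2 [ 571.12047688 -108.80492102]
3 [ 523.78311727 -347.89194156]
```

View pics/b_c.png

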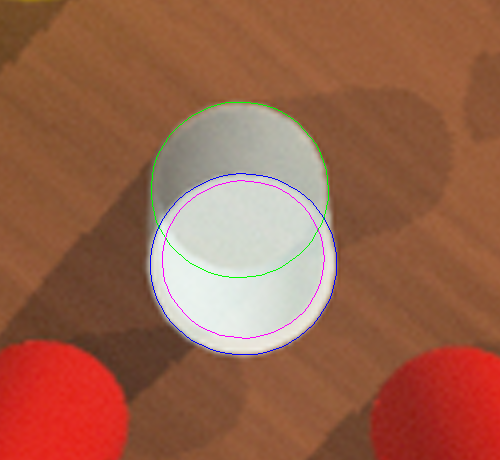

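The wrist fit overlays the clear tumbler closely: crop centre about (262,167) native, both reds and the yellow clear of the jaw line. It puts the tumbler at about (555,-230). I'm descending.

Call:
{"api": "arm_command", "payload": {
  "rows": [
    {"dx":0.02,"dy":0.0044,"dz":0,"wx":0,"wy":0,"wz":0,"gripper":-1},
    {"dx":0.06,"dy":0.0044,"dz":0,"wx":0,"wy":0,"wz":0,"gripper":-1},
    {"dx":0.1,"dy":0.0044,"dz":0,"wx":0,"wy":0,"wz":0,"gripper":-1},
    {"dx":0.14,"dy":0.0044,"dz":0,"wx":0,"wy":0,"wz":0,"gripper":-1},
    {"dx":0.17,"dy":0.0044,"dz":0,"wx":0,"wy":0,"wz":0,"gripper":-1},
    {"dx":0.19,"dy":0.0044,"dz":0,"wx":0,"wy":0,"wz":0,"gripper":-1},
    {"dx":0.202,"dy":0.0044,"dz":0,"wx":0,"wy":0,"wz":0,"gripper":-1},
    {"dx":0.202,"dy":0.0044,"dz":0,"wx":0,"wy":0,"wz":0,"gripper":-1}
  ]
}}

```text
clock: 4.05
position: [554.8, -229.6, 57.1]
ee_rot: [-0.241, 0.665, 0.243, 0.664]
contact_force: [-0.2, -0.4, -0.2]
gripper_width: 85.5
```

Run:
```python
from st import *
from bench import get_image
d=get_image("wrist");cv2.imwrite("pics/c.png",d["img"][:,:,::-1])
```

```text
4.05 [ 554.8 -229.6   57.1] [-0.124  0.518 -0.262 -0.002 -0.792 -0.747] F [-0.23 -0.44 -0.25] w 85.45890741586193
x [-0.001  0.002 -1.   ] y [-0.643  0.766  0.002] jaw yaw 130.0143101791809
```

View pics/c.png

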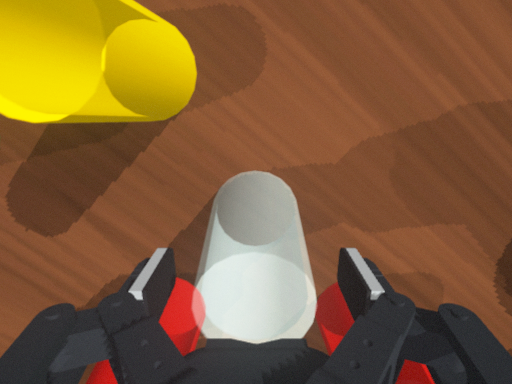

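The clear glass sits centred between the pads (closed end at about (255,298)), well clear of the reds. Closing.

Call:
{"api": "arm_command", "payload": {
  "rows": [
    {"dx":0,"dy":0,"dz":0,"wx":0,"wy":0,"wz":0,"gripper":1},
    {"dx":0,"dy":0,"dz":0,"wx":0,"wy":0,"wz":0,"gripper":1},
    {"dx":0,"dy":0,"dz":0,"wx":0,"wy":0,"wz":0,"gripper":1},
    {"dx":0,"dy":0,"dz":0,"wx":0,"wy":0,"wz":0,"gripper":1},
    {"dx":0,"dy":0,"dz":0,"wx":0,"wy":0,"wz":0,"gripper":1},
    {"dx":0,"dy":0,"dz":0,"wx":0,"wy":0,"wz":0,"gripper":1},
    {"dx":0,"dy":0,"dz":0,"wx":0,"wy":0,"wz":0,"gripper":1},
    {"dx":0,"dy":0,"dz":0,"wx":0,"wy":0,"wz":0,"gripper":1}
  ]
}}

```text
clock: 4.9
position: [556.6, -229.9, 60.5]
ee_rot: [-0.243, 0.663, 0.242, 0.666]
contact_force: [-1.6, 1.6, 5.2]
gripper_width: 52.6
```

```bash
python3 st.py
```

```text
4.9 [ 556.6 -229.9   60.5] [-0.123  0.513 -0.259 -0.001 -0.794 -0.747] F [-1.63  1.61  5.15] w 52.58785623034093
x [ 0.004  0.    -1.   ] y [-0.644  0.765 -0.003] jaw yaw 130.06415194679906
```

Call:
{"api": "arm_command", "payload": {
  "rows": [
    {"dx":-0.004,"dy":0,"dz":0,"wx":0,"wy":0,"wz":0,"gripper":1},
    {"dx":-0.015,"dy":0,"dz":0,"wx":0,"wy":0,"wz":0,"gripper":1},
    {"dx":-0.04,"dy":0,"dz":0,"wx":0,"wy":0,"wz":0,"gripper":1},
    {"dx":-0.08,"dy":0,"dz":0,"wx":0,"wy":0,"wz":0,"gripper":1},
    {"dx":-0.12,"dy":0,"dz":0,"wx":0,"wy":0,"wz":0,"gripper":1},
    {"dx":-0.16,"dy":0,"dz":0,"wx":0,"wy":0,"wz":0,"gripper":1},
    {"dx":-0.2,"dy":0,"dz":0,"wx":0,"wy":0,"wz":0,"gripper":1},
    {"dx":-0.22,"dy":0,"dz":0,"wx":0,"wy":0,"wz":0,"gripper":1}
  ]
}}

```text
clock: 5.7
position: [556.6, -230.5, 285.9]
ee_rot: [-0.244, 0.661, 0.24, 0.668]
contact_force: [0.7, 0.1, -0.8]
gripper_width: 52.7
```

```bash
cat >> h.py <<'E'
YW=0.2653
def axis(yw=YW,th=np.radians(35)): return np.array([-np.sin(th)*np.cos(yw),-np.sin(th)*np.sin(yw),np.cos(th)])
def toolhang(yw=YW,roll=0):
    ax=axis(yw); h=np.array([-np.sin(yw),np.cos(yw),0]) # tool z = +horizontal left at roll 0
    xx=-ax; y=np.cross(h,xx); return toolR(xx,y)@R.from_rotvec([roll,0,0]).as_matrix()
E
python3 - <<'E'
from st import *
from bench import get_image,models
d=get_image("wrist"); r=models.cut_out("wrist","tumbler")
pickle.dump((s,d,r),open("d.pkl","wb"));cv2.imwrite("pics/d.png",d["img"][:,:,::-1])
T=toolhang();print(T.round(3))
ax=axis(); dome=np.array([583.4,226.1,173.6]); sock=dome-104.5*ax;print("sock",sock)
tgt=sock+260*ax+100*T[:,2];print(tgt,rel(s,tgt,T))
for rr in(-30,-15,15,30): print(rr,rel(s,tgt,toolhang(roll=np.radians(rr))))
E
```

```text
5.7 [ 556.6 -230.5  285.9] [-0.124  0.308  0.032  0.    -1.282 -0.748] F [ 0.68  0.07 -0.81] w 52.66216870384414
x [ 0.012 -0.002 -1.   ] y [-0.644  0.765 -0.009] jaw yaw 130.07537501747095
[[ 0.554 -0.79  -0.262]
 [ 0.15  -0.215  0.965]
 [-0.819 -0.574  0.   ]]
sock [641.24171401 241.81586412  87.99861137]
[471.1094371  299.21558109 300.97814289] (array([-0.017 ,  0.4602,  0.2758]), array([-62.99, -19.75, -30.4 ]))
-30 (array([-0.017 ,  0.4602,  0.2758]), array([-91.88, -11.92, -36.66]))
-15 (array([-0.017 ,  0.4602,  0.2758]), array([-77.45, -16.05, -33.64]))
15 (array([-0.017 ,  0.4602,  0.2758]), array([-48.49, -23.04, -26.97]))
30 (array([-0.017 ,  0.4602,  0.2758]), array([-33.96, -25.95, -23.36]))
```

View pics/d.png

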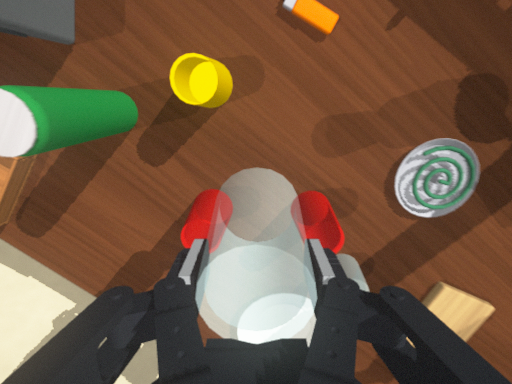

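Call:
{"api": "arm_command", "payload": {
  "rows": [
    {"dx":-0.02,"dy":0.46,"dz":0.276,"wx":-63,"wy":-19.75,"wz":-30.4,"gripper":1},
    {"dx":-0.02,"dy":0.46,"dz":0.276,"wx":-63,"wy":-19.75,"wz":-30.4,"gripper":1},
    {"dx":-0.02,"dy":0.46,"dz":0.276,"wx":-63,"wy":-19.75,"wz":-30.4,"gripper":1},
    {"dx":-0.02,"dy":0.46,"dz":0.276,"wx":-63,"wy":-19.75,"wz":-30.4,"gripper":1},
    {"dx":-0.02,"dy":0.46,"dz":0.276,"wx":-63,"wy":-19.75,"wz":-30.4,"gripper":1},
    {"dx":-0.02,"dy":0.46,"dz":0.276,"wx":-63,"wy":-19.75,"wz":-30.4,"gripper":1},
    {"dx":-0.02,"dy":0.46,"dz":0.276,"wx":-63,"wy":-19.75,"wz":-30.4,"gripper":1},
    {"dx":-0.02,"dy":0.46,"dz":0.276,"wx":-63,"wy":-19.75,"wz":-30.4,"gripper":1}
  ]
}}

```text
clock: 6.6
position: [490.8, 166.6, 296.0]
ee_rot: [0.648, -0.267, -0.402, -0.589]
contact_force: [2.3, -0.4, -1.1]
gripper_width: 52.6
```

Run:
```python
from st import *
print(rel(s,(471,299,301),toolhang()))
```

```text
6.6 [490.8 166.6 296. ] [ 0.748 -0.111 -0.746  0.605 -0.493 -1.018] F [ 2.31 -0.42 -1.14] w 52.62007619568524
x [ 0.534  0.128 -0.836] y [-0.82  -0.164 -0.548] jaw yaw -168.70825416057698
(array([ 0.0022, -0.0082,  0.1337]), array([-3.25, -0.99, -1.71]))
```

Call:
{"api": "arm_command", "payload": {
  "rows": [
    {"dx":0.002,"dy":-0.008,"dz":0.05,"wx":-1.6,"wy":-0.5,"wz":-0.8,"gripper":1},
    {"dx":0.002,"dy":-0.008,"dz":0.09,"wx":-3.2,"wy":-1,"wz":-1.7,"gripper":1},
    {"dx":0.002,"dy":-0.008,"dz":0.12,"wx":-3.2,"wy":-1,"wz":-1.7,"gripper":1},
    {"dx":0.002,"dy":-0.008,"dz":0.133,"wx":-3.2,"wy":-1,"wz":-1.7,"gripper":1},
    {"dx":0.002,"dy":-0.008,"dz":0.134,"wx":-3.2,"wy":-1,"wz":-1.7,"gripper":1},
    {"dx":0.002,"dy":-0.008,"dz":0.134,"wx":-3.2,"wy":-1,"wz":-1.7,"gripper":1},
    {"dx":0.002,"dy":-0.008,"dz":0.134,"wx":-3.2,"wy":-1,"wz":-1.7,"gripper":1},
    {"dx":0.002,"dy":-0.008,"dz":0.134,"wx":-3.2,"wy":-1,"wz":-1.7,"gripper":1}
  ]
}}

```text
clock: 7.4
position: [470.9, 298.0, 300.9]
ee_rot: [0.664, -0.242, -0.406, -0.579]
contact_force: [-0.4, -0.7, -2.0]
gripper_width: 52.6
```

Run:
```python
from st import *
from bench import get_image,models
d=get_image("wrist"); r=models.cut_out("wrist","tumbler");q=models.cut_out("wrist","stand");k=models.cut_out("wrist","socket");m=models.cut_out("wrist","rod_mid")
pickle.dump((s,d,r,q,k,m),open("e.pkl","wb"));cv2.imwrite("pics/e.png",cv2.resize(d["img"][:,:,::-1],(800,600),interpolation=cv2.INTER_CUBIC))
for z in(r,q,k,m): print([(round(e["conf"],2),e["extent"]) for e in z])
```

```text
7.4 [470.9 298.  300.9] [ 0.971 -0.029 -0.723  0.815 -0.537 -1.351] F [-0.42 -0.72 -1.99] w 52.624127183667675
x [ 0.553  0.15  -0.819] y [-0.791 -0.213 -0.573] jaw yaw -164.96660657766841
[(0.59, [196.9, 169.6, 317.3, 346.0])]
[(0.94, [242.1, 38.4, 386.1, 128.2]), (0.54, [240.8, 61.3, 279.2, 107.1])]
[(0.61, [242.8, 62.0, 276.0, 103.8])]
[(0.81, [243.0, 60.7, 276.5, 104.8])]
```

View pics/e.png

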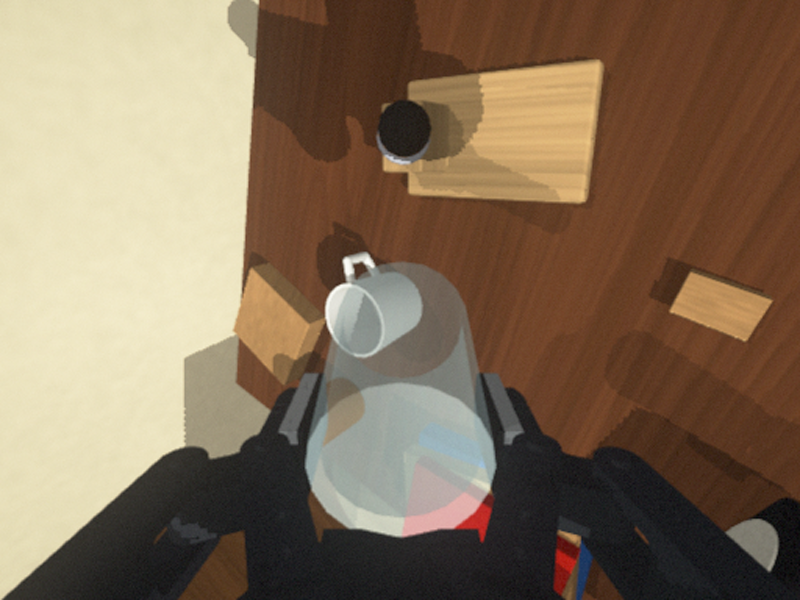

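The wrist view shows the rod end-on (dome at about (259,83) native), the foot to its right, and the mug behind the see-through tumbler. I'll enlarge it to measure.

Run:
```python
import cv2
im=cv2.imread("pics/e.png");import pickle
s,d,*_=pickle.load(open("e.pkl","rb"));im=d["img"][:,:,::-1]
cv2.imwrite("pics/e_c.png",cv2.resize(im[30:140,235:395],None,fx=5,fy=5,interpolation=cv2.INTER_CUBIC))
```

```text
(no output)
```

View pics/e_c.png

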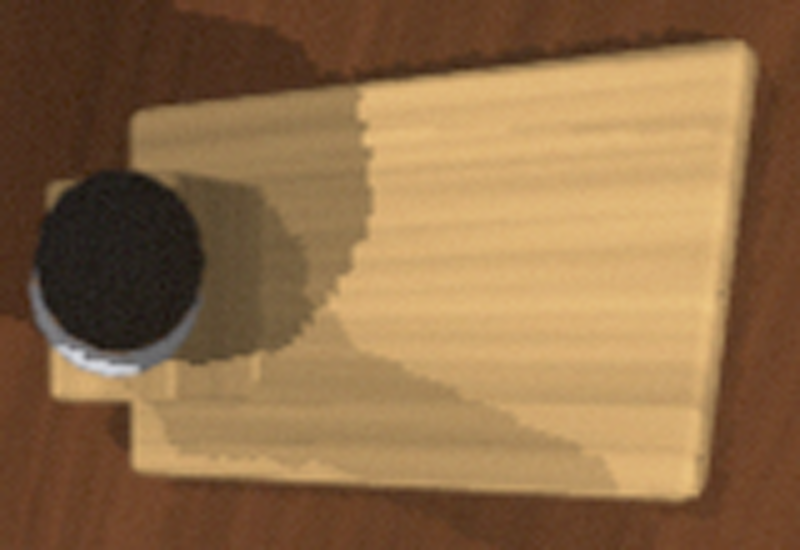

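```bash
cat > fit.py <<'E'
from h import *
s,d,r,*_=pickle.load(open("e.pkl","rb"))
sa,D=pickle.load(open("a.pkl","rb"))
C=lambda x,y,ox=235,oy=30:np.array([(x+.5)/5+ox-.5,(y+.5)/5+oy-.5])
c4={(90,-55):C(131,109),(-90,-55):C(744,46),(-90,55):C(699,497),(90,55):C(131,474)}
db=np.r_[C(35,170),C(203,353)]; sl=C(29,378)
def W(p,l):
    x,y,yw=p[:3];c,q=np.cos(yw),np.sin(yw); l=np.atleast_2d(np.array(l,float)); return np.c_[x+c*l[:,0]-q*l[:,1],y+q*l[:,0]+c*l[:,1],l[:,2]]
def rodframe(p):
    S=W(p,(p[3],0,88))[0]; ax=axis(p[2]); h=np.array([-np.sin(p[2]),np.cos(p[2]),0]); return S,np.c_[np.cross(h,ax),h,ax]
def rod(p,rs):
    S,F=rodframe(p); return S+rs@F.T
def domepts(L):
    P=[ring(17,L-7)]
    # dome as spherical cap height 7
    for k in np.linspace(0,1,6)[:-1]:
        P.append(ring(17*np.sqrt(1-k*k),L-7+7*k))
    return np.concatenate(P)
def f(p):
    o=[]
    for k,v in c4.items(): o+=list(proj(d,W(p,(*k,18)),s)[0]-v)
    o+=list(bb(proj(d,rod(p,domepts(p[4])),s))-db)
    b=bb(proj(d,rod(p,ring(23,0)),s)); o+=[b[0]-sl[0],b[3]-sl[1]]
    return np.array(o)
E
python3 - <<'E'
from fit import *
q=least_squares(f,[593,229,.265,49.5,112]);p=q.x;print(p.round(3),f(p).round(2))
J=np.linalg.inv(q.jac.T@q.jac);print("sd/px",np.sqrt(np.diag(J)).round(2))
S,F=rodframe(p);print("socket",S,"axis",F[:,2],"tip",S+p[4]*F[:,2])
# check against side/top
for cam,X in(("top",(180.6,180.8)),("side",(207.6,134))): print(cam,proj(D[cam],rod(p,domepts(p[4]))).mean(0),X)
# in-hand glass fit : params in tool frame: mouth offset x, y,z, tilt about y,z
m=r[0]["mask"];print(m.sum(),r[0]["extent"])
cam=np.linalg.inv(d["T_tool_cam"]);rv=cv2.Rodrigues(cam[:3,:3])[0];tv=cam[:3,3]
M=s["position"]; 
def tg(g):
    G=np.r_[ring(32,0),ring(25.5,105)]; Rg=np.c_[[0,0,-1],[0,1,0],[1,0,0]]  # glass z -> -tool x
    Rg=toolR((0,0,1),(0,1,0)); # columns: glass x,y,z axes in tool
    Rg=np.array([[0,0,-1],[0,1,0],[1,0,0]],float)
    Rg=R.from_rotvec([0,g[3],g[4]]).as_matrix()@Rg
    return cv2.projectPoints(G@Rg.T+[g[0],g[1],g[2]],rv,tv,d["K"],None)[0].reshape(-1,2)
im=cv2.resize(d["img"][:,:,::-1],None,fx=4,fy=4,interpolation=cv2.INTER_CUBIC)
G=(tg([60.5,0,0,0,0])+.5)*4-.5
cv2.polylines(im,[np.round(G[:60]).astype(int)],1,(0,255,0));cv2.polylines(im,[np.round(G[60:]).astype(int)],1,(255,0,0))
cv2.imwrite("pics/e_g.png",im[620:1400,640:1400])
E
```

```text
[5.93933e+02 2.31151e+02 2.69000e-01 4.67340e+01 1.06864e+02] [-0.46  0.24  1.22 -2.07 -1.12  1.31 -0.44  0.28 -0.29  0.24  0.26  0.28
  0.06  0.08]
sd/px [0.71 0.49 0.01 1.05 7.34]
socket [638.9899844  243.56024866  88.        ] axis [-0.55298666 -0.1523013   0.81915204] tip [579.89564642 227.28473013 175.53782251]
top [179.85065309 181.46189114] (180.6, 180.8)
side [207.33341453 134.36168013] (207.6, 134)
16585 [196.9, 169.6, 317.3, 346.0]
```

View pics/e_g.png

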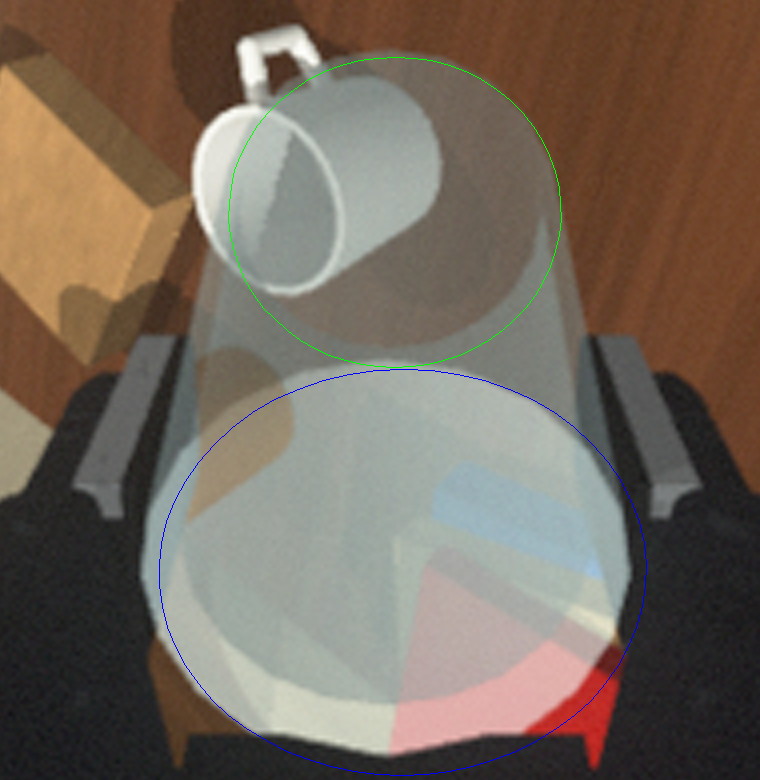

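```bash
cat > hand.py <<'E'
from fit import *
cam=np.linalg.inv(d["T_tool_cam"]);rv=cv2.Rodrigues(cam[:3,:3])[0];tv=cam[:3,3]
def Rg(g): return R.from_rotvec([0,g[3],g[4]]).as_matrix()@np.array([[0,0,-1],[0,1,0],[1,0,0]],float)
def tg(g,d=d):
    G=np.r_[ring(32,0),ring(25.5,105)]
    return cv2.projectPoints(G@Rg(g).T+g[:3],rv,tv,d["K"],None)[0].reshape(-1,2)
E
python3 - <<'E'
from hand import *
cv=lambda x,y:np.array([(x+640+.5)/4-.5,(y+620+.5)/4-.5])
sil=[cv(*q) for q in((200,310),(165,455),(575,300),(603,410),(330,60),(390,50),(450,58),(520,115),(553,180))]
def fh(g):
    P=tg(g).astype(np.float32);h=cv2.convexHull(P)
    o=[cv2.pointPolygonTest(h,tuple(map(float,q)),True) for q in sil]
    b=bb(P[60:]);o+=[b[0]-cv(143,0)[0],b[2]-cv(630,0)[0],b[1]-cv(0,361)[1],b[3]-cv(0,752)[1]]
    return np.array(o)
for x0 in ([60.5,0,0,0,0],):
    q=least_squares(lambda g:np.r_[fh(g),(g[0]-60.5)/3,g[3]*57/3,g[4]*57/3],x0,diff_step=1e-3,x_scale=[1,1,1,.01,.01]);g=q.x
    print(g.round(3),fh(g).round(1))
top=g[:3]+105*Rg(g)[:,2];print("top in tool",top)
np.save("g.npy",g)
im=cv2.resize(d["img"][:,:,::-1],None,fx=4,fy=4,interpolation=cv2.INTER_CUBIC)
G=(tg(g)+.5)*4-.5
cv2.polylines(im,[np.round(G[:60]).astype(int)],1,(0,255,0));cv2.polylines(im,[np.round(G[60:]).astype(int)],1,(255,0,0))
cv2.imwrite("pics/e_g2.png",im[620:1400,640:1400])
E
```

```text
[ 6.2997e+01  0.0000e+00 -0.0000e+00  0.0000e+00  1.7000e-02] [-0.4 -0.4  1.  -0.8 -1.4 -1.  -1.1  1.1  0.8  1.1 -1.3 -1.2  1.1]
top in tool [-4.19881459e+01 -1.77346470e+00  1.67604645e-04]
```

View pics/e_g2.png

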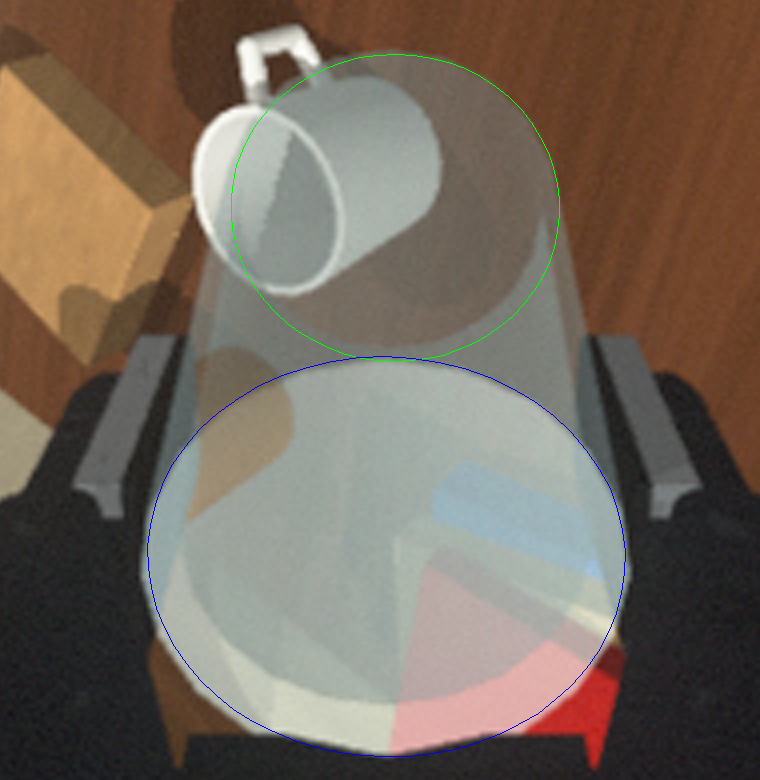

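Run:
```python
from hand import *
cv=lambda x,y:np.array([(x+640+.5)/4-.5,(y+620+.5)/4-.5])
sil=[cv(*q) for q in((200,310),(165,455),(575,300),(603,410),(330,60),(390,50),(450,58),(520,115),(553,180))]
u=np.array([10,10,10,.1,.1])
def fh(g):
    P=tg(g).astype(np.float32);h=cv2.convexHull(P)
    o=[cv2.pointPolygonTest(h,tuple(map(float,q)),True) for q in sil]
    b=bb(P[60:]);o+=[b[0]-cv(143,0)[0],b[2]-cv(630,0)[0],b[1]-cv(0,361)[1],b[3]-cv(0,752)[1]]
    return np.array(o)
F=lambda n:np.r_[fh(g:=n*u),(g[0]-61)/3,g[3]*57/3,g[4]*57/3]
q=least_squares(lambda e:F(e-5),np.array([6.1,0,0,0,0])+5,diff_step=2e-3);g=(q.x-5)*u
print(g.round(3),fh(g).round(1))
print("top in tool",g[:3]+105*Rg(g)[:,2],"axis in tool",Rg(g)[:,2])
np.save("g.npy",g)
```

```text
[ 6.2584e+01 -1.0820e+00 -1.0770e+00  9.0000e-03  5.0000e-03] [ 0.6 -0.2  0.5 -0.8  0.2  0.3 -0.5  0.8 -0.2  1.2 -0.7 -0.8  1.2]
top in tool [-42.41040895  -1.57431108  -0.15441835] axis in tool [-0.99995045 -0.00468613  0.00878309]
```

```bash
cat > tgt.py <<'E'
from h import *
S=np.array([639.,243.6,88.]);yw=.269
AX=axis(yw);T=toolhang(yw);off=np.array([0,-1.3,-.6])
def pose(k): return S+k*AX-T@off,T
def where(s):
    M=Rt(s);top=s["position"]+M@(off+[-43.4,0,0]); F=np.c_[np.cross([-np.sin(yw),np.cos(yw),0],AX),[-np.sin(yw),np.cos(yw),0],AX]
    print("top in socket",(F.T@(top-S)).round(1),"ang",np.degrees(np.arccos(-M[:,0]@AX)).round(2),"k",((s["position"]-S)@AX).round(1))
    print("F tool",(M.T@s["contact_force"]).round(2),"torque tool",(M.T@s["wrist_torque"]).round(3))
E
python3 - <<'E'
from st import *
from tgt import *
where(s)
for k in(260,200,110): print(k,rel(s,*pose(k)))
E
```

```text
7.65 [470.8 298.8 301.2] [ 0.972 -0.029 -0.723  0.815 -0.537 -1.351] F [ 0.69  0.39 -1.24] w 52.834763176628506
x [ 0.554  0.15  -0.819] y [-0.791 -0.213 -0.574] jaw yaw -164.9156515692441
top in socket [  2.8  97.4 302.6] ang 0.12 k 259.2
F tool [1.45 0.08 0.19] torque tool [-0.032 -0.008  1.432]
260 (array([-0.0006,  0.0023, -0.0973]), array([-0.27, -0.12,  0.  ]))
200 (array([ 0.0594,  0.0023, -0.0972]), array([-0.27, -0.12,  0.  ]))
110 (array([ 0.1494,  0.0023, -0.097 ]), array([-0.27, -0.12,  0.  ]))
```

Call:
{"api": "arm_command", "payload": {
  "rows": [
    {"dx":0,"dy":0.0023,"dz":-0.03,"wx":-0.3,"wy":-0.1,"wz":0,"gripper":1},
    {"dx":0,"dy":0.0023,"dz":-0.06,"wx":-0.3,"wy":-0.1,"wz":0,"gripper":1},
    {"dx":0,"dy":0.0023,"dz":-0.085,"wx":-0.3,"wy":-0.1,"wz":0,"gripper":1},
    {"dx":0,"dy":0.0023,"dz":-0.097,"wx":-0.3,"wy":-0.1,"wz":0,"gripper":1},
    {"dx":0.01,"dy":0.0023,"dz":-0.097,"wx":-0.3,"wy":-0.1,"wz":0,"gripper":1},
    {"dx":0.025,"dy":0.0023,"dz":-0.097,"wx":-0.3,"wy":-0.1,"wz":0,"gripper":1},
    {"dx":0.03,"dy":0.0023,"dz":-0.097,"wx":-0.3,"wy":-0.1,"wz":0,"gripper":1},
    {"dx":0.03,"dy":0.0023,"dz":-0.097,"wx":-0.3,"wy":-0.1,"wz":0,"gripper":1}
  ]
}}

```text
clock: 8.45
position: [510.9, 208.5, 274.2]
ee_rot: [0.666, -0.241, -0.408, -0.577]
contact_force: [0.3, 0.4, -2.2]
gripper_width: 52.5
```

Run:
```python
from st import *
from tgt import *
from bench import get_image
where(s)
for k in(228,190,110): print(k,rel(s,*pose(k)))
D={}
for n in("wrist","side","top"):
    D[n]=get_image(n); 
pickle.dump((s,D),open("f.pkl","wb"))
cv2.imwrite("pics/f.png",cv2.resize(D["wrist"]["img"][:,:,::-1],None,fx=1.5,fy=1.5))
a=cv2.resize(D["side"]["img"][70:190,130:250,::-1],(400,400),interpolation=cv2.INTER_CUBIC);b=cv2.resize(D["top"]["img"][120:240,120:240,::-1],(400,400),interpolation=cv2.INTER_CUBIC)
cv2.imwrite("pics/f2.png",np.hstack([a,b]))
```

```text
8.45 [510.9 208.5 274.2] [ 0.73  -0.032 -0.794  0.818 -0.359 -1.172] F [ 0.28  0.41 -2.16] w 52.47102658733055
x [ 0.552  0.15  -0.82 ] y [-0.791 -0.218 -0.572] jaw yaw -164.55045138724066
top in socket [ -0.6  -0.3 272.1] ang 0.16 k 228.7
F tool [1.99 0.92 0.33] torque tool [0.013 0.044 1.445]
228 (array([ 0.0007, -0.0007,  0.0004]), array([ 0.03, -0.11, -0.1 ]))
190 (array([ 0.0387, -0.0008,  0.0005]), array([ 0.03, -0.11, -0.1 ]))
110 (array([ 0.1187, -0.0009,  0.0007]), array([ 0.03, -0.11, -0.1 ]))
```

View pics/f.png

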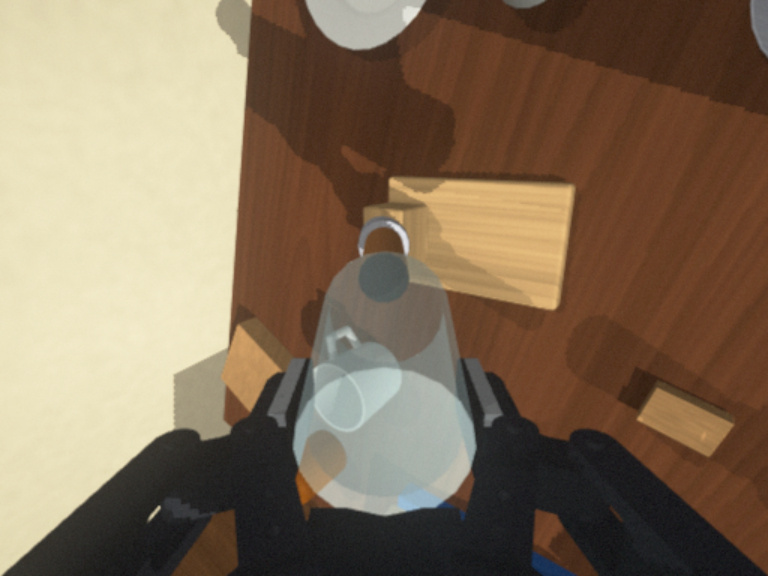

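View pics/f2.png

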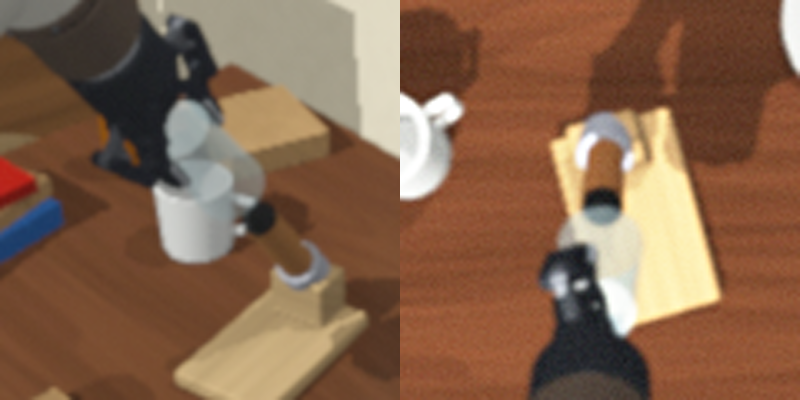

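Alignment looks right: the dome (about (256,185) native wrist) lies centred in the tumbler's mouth. Before advancing I'll check joint 5, which is nearing its −0.16 limit, with a quick kinematic fit.

```bash
cat > kin.py <<'E'
from h import *
Ry=lambda t:R.from_rotvec([0,t,0]).as_matrix();Rx=lambda t:R.from_rotvec([t,0,0]).as_matrix();Rz=lambda t:R.from_rotvec([0,0,t]).as_matrix()
R0=np.array([[1,0,0],[0,0,1],[0,-1,0]],float)
def fk(q,L,s4=1,s6=-1):
    a,h,l2x,l2z,l3x,l3z,e,t=L
    A=Rz(q[0]);B=A@Ry(q[1]);C=B@Ry(-q[2]);Dm=C@Rx(s4*q[3]);E=Dm@Ry(-q[4]);
    p=A@[a,e,h]+B@[l2x,0,l2z]+C@[l3x,0,l3z]; M=E@Rx(s6*q[5])@R0
    return p+E@[t,0,0],M
E
python3 - <<'E'
from kin import *
rec=[]
for f in("a","b","d","e","f"): rec.append(pickle.load(open(f+".pkl","rb"))[0])
import itertools
for s4,s6 in itertools.product((1,-1),(1,-1)):
    print(s4,s6,[np.degrees(R.from_matrix(fk(s["joints"],[0]*8,s4,s6)[1].T@Rt(s)).magnitude()).round(1) for s in rec])
E
```

```text
1 1 [np.float64(29.7), np.float64(85.1), np.float64(85.6), np.float64(81.1), np.float64(53.0)]
1 -1 [np.float64(0.1), np.float64(0.2), np.float64(0.1), np.float64(93.4), np.float64(93.7)]
-1 1 [np.float64(29.6), np.float64(85.1), np.float64(85.7), np.float64(154.8), np.float64(134.3)]
-1 -1 [np.float64(0.0), np.float64(0.0), np.float64(0.0), np.float64(0.0), np.float64(0.0)]
```

```bash
cat >> kin.py <<'E'
rec=[(s["joints"],s["position"]) for s in (pickle.load(open(f+".pkl","rb"))[0] for f in("a","b","d","e","f"))]
rec+=[(np.array(j),np.array(p)) for j,p in(([.937,.022,-.426,0,-1.122,-.903],[361.4,222.1,245.2]),([-.124,.518,-.262,-.002,-.792,-.747],[554.8,-229.6,57.1]),([.748,-.111,-.746,.605,-.493,-1.018],[490.8,166.6,296.]),([.027,.22,-.16,-.001,-1.188,-.9],[519.6,-145.5,257.3]))]
FK=lambda q,L:fk(q,L,-1,-1)
def fl(L): return np.concatenate([FK(q,L)[0]-p for q,p in rec]+[[ (L[0])/100,(L[2])/100,(L[5])/300]])
LL=least_squares(fl,[0,280,0,300,300,0,-160,250]).x
def ik(pos,Rm,q0):
    f=lambda q:np.r_[(FK(q,LL)[0]-pos)/100,R.from_matrix(FK(q,LL)[1].T@Rm).as_rotvec()]
    r=least_squares(f,q0);return r.x,np.abs(r.fun).max()
E
python3 - <<'E'
from kin import *
from tgt import *
print(LL.round(1),fl(LL).round(1))
q0=rec[4][0]
for rl in(0,):
  q=q0
  for k in range(228,60,-12):
    q,e=ik(*pose(k),q);print(k,q.round(3),round(e,4))
E
```

```text
[   5.6  163.9  145.2  470.8  277.6   45.6 -148.7  265.1] [-12.  -11.3 -10.2  -7.8  12.2 -10.5  -9.7  12.4 -14.7  12.8 -29.  -22.
   8.7 -33.9 -11.2  13.8  37.4  41.9  16.3   9.   15.9   7.2  -4.7   2.3
   9.8  11.3   8.6   0.1   1.5   0.2]
228 [ 0.811 -0.034 -0.752  0.789 -0.431 -1.199] 0.0
216 [ 0.802 -0.01  -0.755  0.829 -0.406 -1.237] 0.0
204 [ 0.793  0.014 -0.758  0.873 -0.384 -1.278] 0.0
192 [ 0.784  0.039 -0.759  0.921 -0.363 -1.323] 0.0
180 [ 0.776  0.064 -0.759  0.973 -0.344 -1.372] 0.0
168 [ 0.768  0.089 -0.758  1.029 -0.326 -1.425] 0.0
156 [ 0.76   0.114 -0.756  1.089 -0.31  -1.481] 0.0
144 [ 0.752  0.139 -0.753  1.152 -0.296 -1.541] 0.0
132 [ 0.745  0.165 -0.749  1.218 -0.284 -1.604] 0.0
120 [ 0.738  0.19  -0.744  1.285 -0.273 -1.668] 0.0
108 [ 0.731  0.215 -0.737  1.354 -0.265 -1.734] 0.0
96 [ 0.724  0.241 -0.73   1.424 -0.258 -1.8  ] 0.0
84 [ 0.717  0.266 -0.721  1.492 -0.252 -1.865] 0.0
72 [ 0.711  0.292 -0.712  1.559 -0.248 -1.928] 0.0
```

```bash
python3 - <<'E'
s=open("kin.py").read()
s=s.replace("a,h,l2x,l2z,l3x,l3z,e,t=L","a,h,l2x,l2z,l3x,l3z,e,t,dx,dy,dz,ey,ez=L").replace("return p+E@[t,0,0],M","return p+Dm@[dx,dy,dz]+E@[t,ey,ez],M")
s=s.replace("[[ (L[0])/100,(L[2])/100,(L[5])/300]]","[np.array([L[0],L[2],L[5],L[6],L[8],L[9],L[10],L[11],L[12]])/1000]").replace("[0,280,0,300,300,0,-160,250]","[0,280,0,300,300,0,0,250,0,-150,0,0,0]")
open("kin.py","w").write(s)
E
python3 - <<'E'
from kin import *
from tgt import *
print(LL.round(1),fl(LL).round(1))
q=rec[4][0]
for k in range(228,60,-12):
    q,e=ik(*pose(k),q);print(k,q.round(3),round(e,4))
E
```

```text
[ 1.500e+00  1.600e+02  2.000e-01  5.647e+02  4.218e+02 -6.000e-01
  2.000e-01  2.968e+02 -7.000e-01 -8.000e+01  3.000e-01 -8.000e+01
 -1.000e+00] [-0.1 -0.1 -0.  -0.   0.1 -0.  -0.   0.1 -0.1 -0.1 -0.   0.   0.1 -0.1
 -0.  -0.  -0.1 -0.1 -0.  -0.1 -0.  -0.   0.2  0.   0.3  0.   0.3  0.
  0.  -0.   0.  -0.  -0.1  0.  -0.1 -0. ]
228 [ 0.728 -0.031 -0.795  0.824 -0.354 -1.177] 0.0
216 [ 0.698 -0.008 -0.812  0.891 -0.312 -1.226] 0.0
204 [ 0.662  0.014 -0.83   0.978 -0.268 -1.288] 0.0
192 [ 0.615  0.036 -0.85   1.095 -0.22  -1.372] 0.0
180 [ 0.548  0.058 -0.869  1.264 -0.166 -1.49 ] 0.0
168 [ 0.441  0.08  -0.883  1.536 -0.098 -1.677] 0.0
156 [ 0.232  0.106 -0.845  2.109  0.024 -2.078] 0.0022
144 [ 0.21   0.132 -0.823  2.196  0.031 -2.147] 0.013
132 [ 0.189  0.159 -0.797  2.292  0.039 -2.226] 0.0218
120 [ 0.17   0.186 -0.77   2.39   0.045 -2.309] 0.0286
108 [ 0.155  0.213 -0.741  2.486  0.049 -2.392] 0.0332
96 [ 0.145  0.24  -0.712  2.575  0.051 -2.472] 0.0402
84 [ 0.137  0.266 -0.684  2.657  0.051 -2.547] 0.0479
72 [ 0.132  0.293 -0.657  2.731  0.049 -2.618] 0.0549
```

The fitted model (residual ≤0.3 mm) shows that this wrist branch hits the q5 limit partway in, at k≈178 mm. I'll search for a branch that works for the whole insertion.

```bash
cat > srch.py <<'E'
from kin import *
from tgt import *
lo=np.array([-3.14,-1.21,-1.07,-3.16,-2.99,-3.1]);hi=np.array([3.14,2.06,1.41,2.05,-.16,3.1])
rng=np.random.default_rng(0)
def ikb(pos,Rm,q0):
    f=lambda q:np.r_[(FK(q,LL)[0]-pos)/100,R.from_matrix(FK(q,LL)[1].T@Rm).as_rotvec()]
    r=least_squares(f,np.clip(q0,lo+.01,hi-.01),bounds=(lo,hi),max_nfev=60);return r.x,np.abs(r.fun).max()
def TT(k,roll):
    p,Tm=pose(k); Tr=Tm@R.from_rotvec([roll,0,0]).as_matrix(); return S+k*AX-Tr@off,Tr
if __name__=="__main__":
  for k in(70,228):
    sols=[]
    for i in range(60):
        rl=rng.choice([0,np.pi/2,np.pi,-np.pi/2]); q,e=ikb(*TT(k,rl),rng.uniform(lo,hi))
        if e<1e-3 and not any(np.abs(q[:5]-o[:5]).max()<.05 for o in sols): sols.append(q);print(k,rl.round(2),q.round(2),"margin",np.min(np.r_[q-lo,hi-q]).round(2))
E
time python3 srch.py
```

```text
228 3.14 [ 0.73 -0.03 -0.79  0.81 -0.36  1.98] margin 0.2
real	0m10.968s
user	0m11.265s
sys	0m0.187s
```

```bash
cat > s2.py <<'E'
from srch import *
# tool tilted by alpha about jaw axis, relative to glass; grasp point at c behind: keep grasp point (18.7 behind TCP) fixed on glass axis
def TA(k,roll,al):
    # k: position of TCP-equivalent when al=0; grasp point at k+18.7 on axis
    _,Tm=pose(0); Tr=Tm@R.from_rotvec([roll,0,0]).as_matrix()@R.from_rotvec([0,al,0]).as_matrix()
    return S+(k+18.7)*AX+18.7*Tr[:,0],Tr
if __name__=="__main__":
  for roll in np.radians([0,90]):
    for al in np.radians([-50,-40,-30,-20,-10,0,10,20,30,40,50]):
      best=None
      out=[]
      for i in range(25):
        q0=rng.uniform(lo,hi) if i>3 else np.array([.5,.2,-.75,[.5,1.2,-.5,-1.5][i],-.4,-1.2])
        q,e=ikb(*TA(70,roll,al),q0)
        if e<1e-3 and not any(np.abs(q[:5]-o[:5]).max()<.05 for o in out): out.append(q)
      print(np.degrees(roll).round(),np.degrees(al).round(),[(o.round(2).tolist(),np.min(np.r_[o-lo,hi-o]).round(2)) for o in out])
E
time python3 s2.py
```

```text
0.0 -50.0 [([0.1, 0.49, -0.07, -1.2, -1.07, 1.13], np.float64(0.91))]
0.0 -40.0 [([0.19, 0.42, -0.13, -1.11, -0.86, 1.01], np.float64(0.7))]
0.0 -30.0 [([0.3, 0.36, -0.19, -0.96, -0.63, 0.82], np.float64(0.47))]
0.0 -20.0 [([0.47, 0.31, -0.29, -0.66, -0.38, 0.46], np.float64(0.22))]
0.0 -10.0 []
0.0 0.0 []
0.0 10.0 []
0.0 20.0 [([0.55, 0.34, -0.81, 1.72, -0.5, -1.99], np.float64(0.26))]
0.0 30.0 [([0.69, 0.4, -0.77, 1.49, -0.72, -1.93], np.float64(0.3))]
0.0 40.0 [([0.78, 0.47, -0.71, 1.35, -0.92, -1.9], np.float64(0.36))]
0.0 50.0 [([0.84, 0.55, -0.64, 1.23, -1.11, -1.88], np.float64(0.43))]
90.0 -50.0 [([0.01, 0.66, -0.87, -2.88, -1.44, 1.56], np.float64(0.2))]
90.0 -40.0 [([0.01, 0.51, -0.82, -2.86, -1.08, 1.5], np.float64(0.25))]
90.0 -30.0 [([0.03, 0.4, -0.73, -2.81, -0.71, 1.42], np.float64(0.34))]
90.0 -20.0 [([0.08, 0.32, -0.56, -2.61, -0.3, 1.16], np.float64(0.14))]
90.0 -10.0 []
90.0 0.0 []
90.0 10.0 [([0.65, 0.31, -0.62, 0.61, -0.28, -2.52], np.float64(0.12))]
90.0 20.0 [([0.67, 0.37, -0.35, 0.18, -0.62, -2.1], np.float64(0.46))]
90.0 30.0 [([0.64, 0.43, -0.17, 0.04, -0.88, -1.97], np.float64(0.72))]
90.0 40.0 [([0.61, 0.51, -0.02, -0.03, -1.13, -1.9], np.float64(0.97))]
90.0 50.0 [([0.59, 0.59, 0.13, -0.08, -1.36, -1.86], np.float64(1.2))]
real	0m30.585s
user	0m30.924s
sys	0m0.134s
```

Tilting the tool about 30° relative to the glass (about a horizontal jaw axis) gives a comfortable branch at full insertion, with q4≈0. So I'll set the glass down on a free spot, rotate the open gripper about the jaw axis, and regrip. First I'll check the spot and the paths.

```bash
cat > s3.py <<'E'
from s2 import *
def Tv(yaw): return toolR((0,0,-1),(np.cos(yaw),np.sin(yaw),0))
def path(q,P0,R0_,P1,R1,n=12,verb=False):
    rv=R.from_matrix(R0_.T@R1).as_rotvec(); mn=9;js=0
    for i in range(1,n+1):
        t=i/n; qn,e=ik(P0+(P1-P0)*t,R0_@R.from_rotvec(rv*t).as_matrix(),q)
        js=max(js,np.abs(qn-q).max()); q=qn; mn=min(mn,np.min(np.r_[q-lo,hi-q]))
        if e>1e-3: print("ik fail",i,e)
    return q,mn,js
E
python3 - <<'E'
from s3 import *
s,D=pickle.load(open("a.pkl","rb"))
d=D["top"]
def ground(d,u,v,z=0):
    return least_squares(lambda X:proj(d,[X[0],X[1],z])[0]-[u,v],[500,0]).x
for n,(u,v) in dict(coil=(270,246),match=(166.5,262),spot=(340/1.5625,425/1.5625),foot1=(181,220),foot2=(216,210),plate=(263,127),mug=(119,163)).items(): print(n,ground(d,u,v).round())
s1,D1=pickle.load(open("f.pkl","rb")); q=s1["joints"]
spot=np.array([400,135.])
for yaw in np.radians([-70,-50,-90,110,120]):
    up=np.array([*spot,200.]);q1,m,j=path(q,s1["position"],Rt(s1),up,Tv(yaw));
    q2,m2,j2=path(q1,up,Tv(yaw),np.array([*spot,61.]),Tv(yaw))
    Rg_=Tv(yaw)@R.from_rotvec([0,np.radians(30),0]).as_matrix(); gp=np.array([*spot,76.])
    q3,m3,j3=path(q2,np.array([*spot,61.]),Tv(yaw),gp+18.7*Rg_[:,0],Rg_)
    q4,m4,j4=path(q3,gp+18.7*Rg_[:,0],Rg_,gp+18.7*Rg_[:,0]+[0,0,200],Rg_)
    P,Rm=TA(228,np.pi/2,np.radians(30)); q5,m5,j5=path(q4,gp+18.7*Rg_[:,0]+[0,0,200],Rg_,P,Rm)
    P6,_=TA(65,np.pi/2,np.radians(30)); q6,m6,j6=path(q5,P,Rm,P6,Rm)
    print(np.degrees(yaw).round(),[q1.round(2),q3.round(2),q5.round(2),q6.round(2)],np.round([m,m2,m3,m4,m5,m6],2),np.round([j,j2,j3,j4,j5,j6],2)); 
    print("   tilt dir",Rg_[:,0].round(2))
E
```

```text
coil [411.  -4.]
match [370. 302.]
spot [338. 151.]
foot1 [493. 260.]
foot2 [520. 155.]
plate [771.  11.]
mug [669. 450.]
ik fail 6 0.010771294506449177
ik fail 7 0.04710748826547348
ik fail 8 0.07436520247622161
ik fail 9 0.08831536652062326
ik fail 10 0.13318742624067198
ik fail 11 0.1542411769042831
ik fail 12 0.12188023235715695
ik fail 1 0.16242934446562562
ik fail 2 0.15680769343464754
ik fail 3 0.1402883867499382
ik fail 4 0.1133247257899468
ik fail 5 0.07744746573385707
ik fail 6 0.04094900678318282
ik fail 7 0.00440821569435841
-70.0 [array([ 0.71,  0.06, -0.51,  0.  , -1.  ,  1.21]), array([ 0.65,  0.19, -0.84, -0.67,  0.08,  1.98]), array([ 0.08,  0.17, -0.19,  3.12,  1.12,  1.77]), array([ 0.11,  0.44, -0.16,  3.12,  0.88,  1.74])] [ 0.24  0.37 -0.24 -0.68 -1.28 -1.26] [0.33 0.03 0.77 0.93 0.31 0.02]
   tilt dir [ 0.47  0.17 -0.87]
ik fail 9 0.0039850592671852115
ik fail 10 0.005953314649561659
ik fail 2 0.00660428008390066
ik fail 3 0.006388437747013046
-50.0 [array([ 0.71,  0.06, -0.51,  0.  , -1.  ,  1.56]), array([ 0.72,  0.19, -1.01, -0.07,  0.15,  1.62]), array([ 0.
[... 729 characters left out ...]
.43 -1.32 -1.42 -1.44] [0.29 0.03 0.87 0.33 0.45 0.02]
   tilt dir [ 0.5   0.   -0.87]
110.0 [array([ 0.71,  0.06, -0.51,  0.  , -1.  , -1.94]), array([ 0.62,  0.52, -0.34, -0.14, -1.22, -1.76]), array([ 0.71,  0.18, -0.2 ,  0.04, -1.12, -2.03]), array([ 0.64,  0.44, -0.17,  0.04, -0.88, -1.97])] [0.28 0.37 0.41 0.74 0.87 0.72] [0.08 0.03 0.06 0.04 0.06 0.02]
   tilt dir [-0.47 -0.17 -0.87]
120.0 [array([ 0.71,  0.06, -0.51,  0.  , -1.  , -1.76]), array([ 0.66,  0.52, -0.37, -0.07, -1.2 , -1.67]), array([ 0.71,  0.18, -0.2 ,  0.04, -1.12, -2.03]), array([ 0.64,  0.44, -0.17,  0.04, -0.88, -1.97])] [0.28 0.37 0.41 0.71 0.87 0.72] [0.09 0.03 0.06 0.04 0.06 0.02]
   tilt dir [-0.43 -0.25 -0.87]
```

Run:
```python
from st import *
from s3 import Tv
print(rel(s,(395,130,240),Tv(np.radians(120))))
```

```text
8.6 [511.  209.3 275.8] [ 0.732 -0.034 -0.793  0.818 -0.359 -1.172] F [-0.78 -0.17 -0.75] w 52.632327798541596
x [ 0.554  0.152 -0.819] y [-0.789 -0.218 -0.574] jaw yaw -164.55004511573782
(array([-0.047 ,  0.1294, -0.0456]), array([72.93, 23.01, 29.79]))
```

Call:
{"api": "arm_command", "payload": {
  "rows": [
    {"dx":-0.02,"dy":0.03,"dz":-0.012,"wx":8,"wy":2.5,"wz":3.2,"gripper":1},
    {"dx":-0.04,"dy":0.07,"dz":-0.024,"wx":16,"wy":5,"wz":6.5,"gripper":1},
    {"dx":-0.047,"dy":0.1,"dz":-0.036,"wx":24,"wy":7.5,"wz":9.8,"gripper":1},
    {"dx":-0.047,"dy":0.129,"dz":-0.0456,"wx":32,"wy":10,"wz":13,"gripper":1},
    {"dx":-0.047,"dy":0.129,"dz":-0.0456,"wx":40,"wy":12.6,"wz":16.3,"gripper":1},
    {"dx":-0.047,"dy":0.129,"dz":-0.0456,"wx":48,"wy":15.1,"wz":19.6,"gripper":1},
    {"dx":-0.047,"dy":0.129,"dz":-0.0456,"wx":56,"wy":17.7,"wz":22.9,"gripper":1},
    {"dx":-0.047,"dy":0.129,"dz":-0.0456,"wx":72.9,"wy":23,"wz":29.8,"gripper":1}
  ]
}}

```text
clock: 9.4
position: [395.3, 131.4, 241.3]
ee_rot: [-0.272, 0.63, 0.229, 0.69]
contact_force: [0.2, -0.9, -1.5]
gripper_width: 52.8
```

Run:
```python
from st import *
from s3 import Tv
print(rel(s,(395,130,75),Tv(np.radians(120))))
```

```text
9.4 [395.3 131.4 241.3] [ 0.783 -0.037 -0.537  0.105 -1.02  -1.68 ] F [ 0.16 -0.86 -1.54] w 52.77766998724818
x [ 0.1   -0.027 -0.995] y [-0.66   0.746 -0.087] jaw yaw 131.48307443951134
(array([ 0.1654,  0.0136, -0.0107]), array([11.62,  3.78,  4.62]))
```

Call:
{"api": "arm_command", "payload": {
  "rows": [
    {"dx":0.02,"dy":0.002,"dz":-0.001,"wx":6,"wy":1.9,"wz":2.3,"gripper":1},
    {"dx":0.05,"dy":0.004,"dz":-0.003,"wx":11.6,"wy":3.8,"wz":4.6,"gripper":1},
    {"dx":0.08,"dy":0.007,"dz":-0.005,"wx":11.6,"wy":3.8,"wz":4.6,"gripper":1},
    {"dx":0.11,"dy":0.009,"dz":-0.007,"wx":11.6,"wy":3.8,"wz":4.6,"gripper":1},
    {"dx":0.14,"dy":0.012,"dz":-0.009,"wx":11.6,"wy":3.8,"wz":4.6,"gripper":1},
    {"dx":0.16,"dy":0.0136,"dz":-0.0107,"wx":11.6,"wy":3.8,"wz":4.6,"gripper":1},
    {"dx":0.165,"dy":0.0136,"dz":-0.0107,"wx":11.6,"wy":3.8,"wz":4.6,"gripper":1},
    {"dx":0.165,"dy":0.0136,"dz":-0.0107,"wx":11.6,"wy":3.8,"wz":4.6,"gripper":1}
  ]
}}

```text
clock: 10.2
position: [395.3, 130.6, 75.6]
ee_rot: [-0.184, 0.683, 0.183, 0.683]
contact_force: [0.6, -0.3, -1.6]
gripper_width: 52.4
```

Run:
```python
from st import *
from s3 import Tv
print(rel(s,(395,130,64),Tv(np.radians(120))))
```

```text
10.2 [395.3 130.6  75.6] [ 7.13e-01  2.33e-01 -6.92e-01  1.00e-03 -6.46e-01 -1.76e+00] F [ 0.58 -0.32 -1.56] w 52.43380565539045
x [ 0. -0. -1.] y [-0.501  0.865 -0.   ] jaw yaw 120.06372934727185
(array([ 0.0116, -0.0004, -0.0006]), array([ 0.06, -0.  ,  0.02]))
```

Call:
{"api": "arm_command", "payload": {
  "rows": [
    {"dx":0.004,"dy":0,"dz":0,"wx":0,"wy":0,"wz":0,"gripper":1},
    {"dx":0.008,"dy":0,"dz":0,"wx":0,"wy":0,"wz":0,"gripper":1},
    {"dx":0.011,"dy":0,"dz":0,"wx":0,"wy":0,"wz":0,"gripper":1},
    {"dx":0.012,"dy":0,"dz":0,"wx":0,"wy":0,"wz":0,"gripper":1},
    {"dx":0.013,"dy":0,"dz":0,"wx":0,"wy":0,"wz":0,"gripper":1},
    {"dx":0.014,"dy":0,"dz":0,"wx":0,"wy":0,"wz":0,"gripper":1},
    {"dx":0.015,"dy":0,"dz":0,"wx":0,"wy":0,"wz":0,"gripper":1},
    {"dx":0.015,"dy":0,"dz":0,"wx":0,"wy":0,"wz":0,"gripper":1}
  ]
}}

```text
clock: 11.0
position: [395.4, 130.6, 60.7]
ee_rot: [-0.184, 0.683, 0.183, 0.683]
contact_force: [-0.2, -0.6, -2.3]
gripper_width: 52.3
```

```bash
python3 st.py
```

```text
11.0 [395.4 130.6  60.7] [ 7.13e-01  2.61e-01 -7.09e-01  1.00e-03 -6.01e-01 -1.76e+00] F [-0.21 -0.61 -2.34] w 52.27259231182281
x [ 0. -0. -1.] y [-0.501  0.865 -0.   ] jaw yaw 120.06607742741686
```

Call:
{"api": "arm_command", "payload": {
  "rows": [
    {"dx":0.0005,"dy":0,"dz":0,"wx":0,"wy":0,"wz":0,"gripper":1},
    {"dx":0.001,"dy":0,"dz":0,"wx":0,"wy":0,"wz":0,"gripper":1},
    {"dx":0.0015,"dy":0,"dz":0,"wx":0,"wy":0,"wz":0,"gripper":1},
    {"dx":0.002,"dy":0,"dz":0,"wx":0,"wy":0,"wz":0,"gripper":1},
    {"dx":0.0025,"dy":0,"dz":0,"wx":0,"wy":0,"wz":0,"gripper":1},
    {"dx":0.003,"dy":0,"dz":0,"wx":0,"wy":0,"wz":0,"gripper":1},
    {"dx":0.003,"dy":0,"dz":0,"wx":0,"wy":0,"wz":0,"gripper":1},
    {"dx":0.003,"dy":0,"dz":0,"wx":0,"wy":0,"wz":0,"gripper":1}
  ]
}}

```text
clock: 11.8
position: [395.6, 130.8, 60.4]
ee_rot: [-0.184, 0.682, 0.183, 0.683]
contact_force: [-10.0, -0.3, 27.2]
gripper_width: 52.7
```

```bash
python3 st.py
```

```text
11.8 [395.6 130.8  60.4] [ 0.714  0.262 -0.709  0.002 -0.599 -1.76 ] F [-10.03  -0.31  27.2 ] w 52.66379020895974
x [ 0.001 -0.001 -1.   ] y [-0.502  0.865 -0.001] jaw yaw 120.13031278591238
```

Call:
{"api": "arm_command", "payload": {
  "rows": [
    {"dx":-0.0005,"dy":0,"dz":0,"wx":0,"wy":0,"wz":0,"gripper":1},
    {"dx":0,"dy":0,"dz":0,"wx":0,"wy":0,"wz":0,"gripper":1},
    {"dx":0,"dy":0,"dz":0,"wx":0,"wy":0,"wz":0,"gripper":-1},
    {"dx":0,"dy":0,"dz":0,"wx":0,"wy":0,"wz":0,"gripper":-1},
    {"dx":0,"dy":0,"dz":0,"wx":0,"wy":0,"wz":0,"gripper":-1},
    {"dx":0,"dy":0,"dz":0,"wx":0,"wy":0,"wz":0,"gripper":-1},
    {"dx":0,"dy":0,"dz":0,"wx":0,"wy":0,"wz":0,"gripper":-1},
    {"dx":0,"dy":0,"dz":0,"wx":0,"wy":0,"wz":0,"gripper":-1}
  ]
}}

```text
clock: 12.6
position: [395.6, 130.8, 60.3]
ee_rot: [-0.184, 0.683, 0.183, 0.683]
contact_force: [0.2, -0.1, 0.1]
gripper_width: 85.5
```

Run:
```python
from st import *
from s3 import Tv
from bench import get_image,models
d=get_image("wrist");r=models.cut_out("wrist","tumbler");pickle.dump((s,d,r),open("g.pkl","wb"));cv2.imwrite("pics/g.png",d["img"][:,:,::-1])
print([(e["conf"],e["extent"]) for e in r])
e=np.array(r[0]["extent"]);f=lambda p:bb(proj(d,glass(*p),s))-e
q=least_squares(f,[395,130]);print(q.x,f(q.x))
for al in(15,30):
    Rg=Tv(np.radians(120))@R.from_rotvec([0,np.radians(al),0]).as_matrix(); P=np.array([395.5,130.5,76])+18.7*Rg[:,0]
    print(al,P,rel(s,P,Rg))
```

```text
12.6 [395.6 130.8  60.3] [ 0.714  0.262 -0.709  0.002 -0.599 -1.76 ] F [ 0.21 -0.12  0.09] w 85.46059874553751
x [ 0.001 -0.001 -1.   ] y [-0.502  0.865 -0.001] jaw yaw 120.13021290531167
[(0.71, [198.8, 168.4, 318.1, 344.8])]
[394.65035339 131.85729738] [-1.01556928 -0.85455093  1.0137208   0.83985198]
15 [391.30850967 128.08004193  57.93718705] (array([ 0.0024, -0.0002, -0.0051]), array([ 0.12, 15.03,  0.08]))
30 [387.40266247 125.825       59.80532495] (array([ 0.0005, -0.0002, -0.0096]), array([ 0.11, 30.03,  0.1 ]))
```

View pics/g.png

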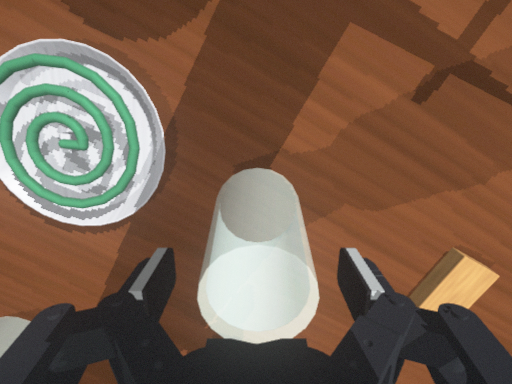

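Call:
{"api": "arm_command", "payload": {
  "rows": [
    {"dx":0.0015,"dy":0,"dz":-0.0026,"wx":0,"wy":7.5,"wz":0,"gripper":-1},
    {"dx":0.0024,"dy":0,"dz":-0.0051,"wx":0,"wy":15,"wz":0,"gripper":-1},
    {"dx":0.0018,"dy":0,"dz":-0.0075,"wx":0,"wy":22.5,"wz":0,"gripper":-1},
    {"dx":0.0005,"dy":0,"dz":-0.0096,"wx":0,"wy":30,"wz":0,"gripper":-1},
    {"dx":0.0005,"dy":0,"dz":-0.0096,"wx":0,"wy":30,"wz":0,"gripper":-1},
    {"dx":0.0005,"dy":0,"dz":-0.0096,"wx":0,"wy":30,"wz":0,"gripper":-1},
    {"dx":0.0005,"dy":0,"dz":-0.0096,"wx":0,"wy":30,"wz":0,"gripper":-1},
    {"dx":0.0005,"dy":0,"dz":-0.0096,"wx":0,"wy":30,"wz":0,"gripper":-1}
  ]
}}

```text
clock: 13.5
position: [386.7, 125.6, 60.6]
ee_rot: [-0.225, 0.836, 0.13, 0.484]
contact_force: [-0.4, 0.5, 0.1]
gripper_width: 85.2
```

Run:
```python
from st import *
from bench import get_image,models
d=get_image("wrist");cv2.imwrite("pics/h.png",d["img"][:,:,::-1])
print("grasp pt",s["position"]-18.7*M[:,0])
```

```text
13.5 [386.7 125.6  60.6] [ 0.664  0.506 -0.388 -0.073 -1.195 -1.664] F [-0.39  0.46  0.13] w 85.17428715835584
x [-0.43  -0.251 -0.867] y [-0.502  0.865 -0.001] jaw yaw 120.14264032466279
grasp pt [394.72187164 130.30592042  76.78855047]
```

View pics/h.png

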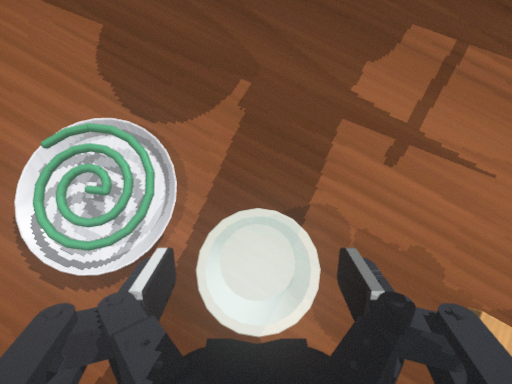

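The gripper is tilted 30° and the glass is still centred between the pads (closed end at about (258,271)), undisturbed. Closing.

Call:
{"api": "arm_command", "payload": {
  "rows": [
    {"dx":0,"dy":0,"dz":0,"wx":0,"wy":0,"wz":0,"gripper":1},
    {"dx":0,"dy":0,"dz":0,"wx":0,"wy":0,"wz":0,"gripper":1},
    {"dx":0,"dy":0,"dz":0,"wx":0,"wy":0,"wz":0,"gripper":1},
    {"dx":0,"dy":0,"dz":0,"wx":0,"wy":0,"wz":0,"gripper":1},
    {"dx":0,"dy":0,"dz":0,"wx":0,"wy":0,"wz":0,"gripper":1},
    {"dx":0,"dy":0,"dz":0,"wx":0,"wy":0,"wz":0,"gripper":1},
    {"dx":0,"dy":0,"dz":0,"wx":0,"wy":0,"wz":0,"gripper":1},
    {"dx":0,"dy":0,"dz":0,"wx":0,"wy":0,"wz":0,"gripper":1}
  ]
}}

```text
clock: 14.35
position: [386.9, 126.1, 61.6]
ee_rot: [-0.225, 0.836, 0.13, 0.484]
contact_force: [-1.4, 1.9, 5.9]
gripper_width: 52.7
```

Run:
```python
from st import *
g=s["position"]-18.7*M[:,0];print("grasp pt",g)
print(M.T@([0,0,.2]),rel(s,s["position"]+[0,0,200],M))
```

```text
14.35 [386.9 126.1  61.6] [ 0.664  0.505 -0.387 -0.073 -1.198 -1.664] F [-1.37  1.9   5.89] w 52.68027295225235
x [-0.43  -0.251 -0.867] y [-0.502  0.865 -0.001] jaw yaw 120.16527737394536
grasp pt [394.90310789 130.75854211  77.78317079]
[-1.73450915e-01 -1.44367033e-04 -9.95728834e-02] (array([-1.735e-01, -1.000e-04, -9.960e-02]), array([0., 0., 0.]))
```

Call:
{"api": "arm_command", "payload": {
  "rows": [
    {"dx":-0.0035,"dy":0,"dz":-0.002,"wx":0,"wy":0,"wz":0,"gripper":1},
    {"dx":-0.0173,"dy":0,"dz":-0.01,"wx":0,"wy":0,"wz":0,"gripper":1},
    {"dx":-0.0434,"dy":0,"dz":-0.0249,"wx":0,"wy":0,"wz":0,"gripper":1},
    {"dx":-0.078,"dy":0,"dz":-0.0448,"wx":0,"wy":0,"wz":0,"gripper":1},
    {"dx":-0.113,"dy":0,"dz":-0.0647,"wx":0,"wy":0,"wz":0,"gripper":1},
    {"dx":-0.147,"dy":0,"dz":-0.0846,"wx":0,"wy":0,"wz":0,"gripper":1},
    {"dx":-0.1735,"dy":0,"dz":-0.0996,"wx":0,"wy":0,"wz":0,"gripper":1},
    {"dx":-0.1735,"dy":0,"dz":-0.0996,"wx":0,"wy":0,"wz":0,"gripper":1}
  ]
}}

```text
clock: 15.15
position: [388.5, 126.9, 265.2]
ee_rot: [-0.225, 0.833, 0.131, 0.488]
contact_force: [0.4, 0.3, -1.5]
gripper_width: 52.7
```

```bash
cat > hand2.py <<'E'
from h import *
def setup(d):
    cam=np.linalg.inv(d["T_tool_cam"]);return cv2.Rodrigues(cam[:3,:3])[0],cam[:3,3]
def RG(g):
    # glass z in tool = rotate (-1,0,0) by alpha(g3) about tool y ; g4 about tool z
    return R.from_rotvec([0,0,g[4]]).as_matrix()@R.from_rotvec([0,-g[3],0]).as_matrix()@np.array([[0,0,-1],[0,1,0],[1,0,0]],float)
def tg(g,d):
    rv,tv=setup(d); G=np.r_[ring(32,0),ring(25.5,105)]
    return cv2.projectPoints(G@RG(g).T+g[:3],rv,tv,d["K"],None)[0].reshape(-1,2)
E
python3 - <<'E'
from st import *
from hand2 import *
from bench import get_image,models
d=get_image("wrist");r=models.cut_out("wrist","tumbler");pickle.dump((s,d,r),open("i.pkl","wb"))
print([(e["conf"],e["extent"]) for e in r])
# nominal: mouth in tool
Rs=np.array([[-.43,-.502],[-.251,.865],[-.867,-.001]]);x=np.array([-.43,-.251,-.867]);y=np.array([-.502,.865,-.001]);z=np.cross(x,y);m=np.array([x,y,z])@(np.array([394.9,130.8,0])-[386.9,126.1,61.6]);print("mouth tool",m)
for al in(30,-30): print(al,RG([0,0,0,np.radians(al),0])[:,2])
g=[*m,np.radians(30),0]
im=cv2.resize(d["img"][:,:,::-1],None,fx=4,fy=4,interpolation=cv2.INTER_CUBIC)
G=(tg(g,d)+.5)*4-.5
cv2.polylines(im,[np.round(G[:60]).astype(int)],1,(0,255,0));cv2.polylines(im,[np.round(G[60:]).astype(int)],1,(255,0,0))
cv2.imwrite("pics/i.png",im[720:1450,640:1400])
E
```

```text
15.15 [388.5 126.9 265.2] [ 0.664  0.264 -0.155 -0.067 -1.659 -1.697] F [ 0.44  0.3  -1.53] w 52.690121999372636
x [-0.422 -0.246 -0.872] y [-0.503  0.864 -0.001] jaw yaw 120.19225313311952
[(0.87, [194.5, 208.5, 319.1, 337.3]), (0.56, [0.0, 250.0, 73.4, 308.2])]
mouth tool [48.7875   0.1111  38.71907]
30 [-0.8660254  0.        -0.5      ]
-30 [-0.8660254  0.         0.5      ]
```

View pics/i.png

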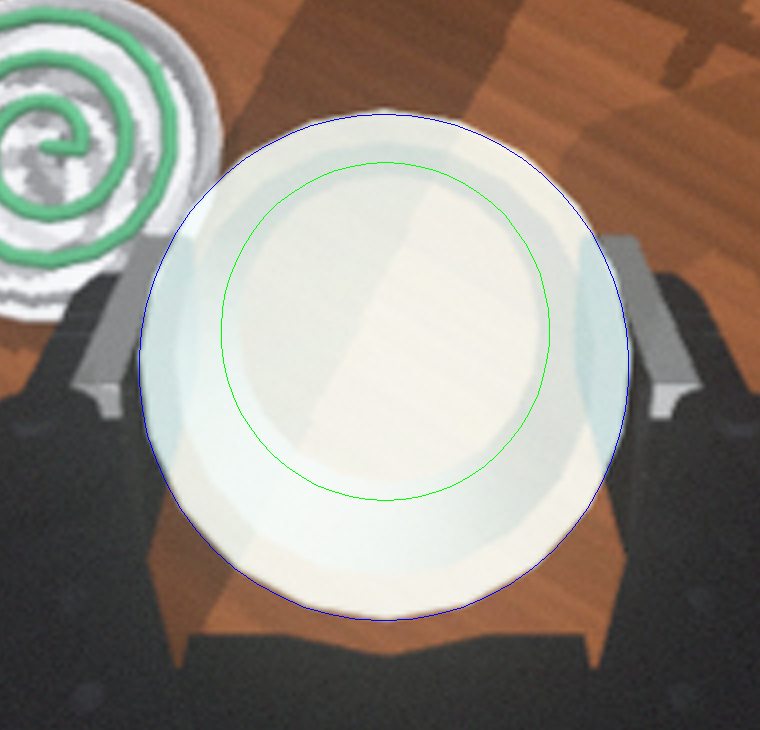

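```bash
cat > ins.py <<'E'
from kin import *
from hand2 import *
S=np.array([639.,243.6,88.]);yw=.269
AX=axis(yw);H=np.array([-np.sin(yw),np.cos(yw),0]);F=np.c_[np.cross(H,AX),H,AX]
AL=np.radians(29.9);m=np.array([48.8,.1,38.7]);RGT=RG([0,0,0,AL,0])
T=toolhang(yw,np.pi/2)@R.from_rotvec([0,AL,0]).as_matrix()
assert np.allclose(T@RGT[:,2],AX,atol=1e-3)
def pose(kM,dx=0,dy=0): return S+kM*AX+F@[dx,dy,0]-T@m,T
def where(s):
    M=Rt(s);mw=s["position"]+M@m;gz=M@RGT[:,2]
    print("mouth in socket",(F.T@(mw-S)).round(1),"top",(F.T@(mw+105*gz-S)).round(1),"ang",np.degrees(np.arccos(gz@AX)).round(2))
    print("F socket",(F.T@s["contact_force"]).round(2))
def step(s,a,lat=(0,0)):
    "tool shift for a mm along -AX"
    M=Rt(s);return (M.T@(-AX*a)/1000).round(5)
lo=np.array([-3.14,-1.21,-1.07,-3.16,-2.99,-3.1]);hi=np.array([3.14,2.06,1.41,2.05,-.16,3.1])
E
python3 - <<'E'
from st import *
from ins import *
where(s)
P,Tm=pose(175);print(P,Tm.round(3),rel(s,P,Tm))
q=s["joints"]
rv=R.from_matrix(M.T@Tm).as_rotvec()
for i in range(1,11):
    t=i/10;q,e=ik(s["position"]+(P-s["position"])*t,M@R.from_rotvec(rv*t).as_matrix(),q)
    g=s["position"]+(P-s["position"])*t;mw=g+M@R.from_rotvec(rv*t).as_matrix()@m;print(q.round(2),e.round(4),"mouth",mw.round())
for k in range(165,-15,-20): q,e=ik(*pose(k),q);print(k,q.round(2),np.min(np.r_[q-lo,hi-q]).round(2))
E
```

```text
15.25 [386.4 126.2 261.5] [ 0.664  0.268 -0.161 -0.069 -1.657 -1.697] F [-0.04 -0.07 -2.01] w 52.266396682922874
x [-0.43  -0.249 -0.868] y [-0.502  0.865  0.   ] jaw yaw 120.13342452527829
mouth in socket [-153.4  -43.5  244.1] top [-93.4 -43.6 330.2] ang 34.9
F socket [-1.2  -0.06 -1.61]
[500.91793339 205.42955159 276.51820245] [[ 0.086 -0.266  0.96 ]
 [ 0.024  0.964  0.265]
 [-0.996 -0.     0.089]] (array([-0.082,  0.011,  0.113]), array([ 14.61, -34.7 ,   3.18]))
[ 0.66  0.26 -0.15 -0.07 -1.62 -1.72] 0.0 mouth [409. 140. 202.]
[ 0.67  0.25 -0.15 -0.06 -1.57 -1.75] 0.0 mouth [424. 149. 205.]
[ 0.67  0.23 -0.14 -0.06 -1.53 -1.78] 0.0 mouth [439. 158. 207.]
[ 0.67  0.22 -0.14 -0.05 -1.48 -1.81] 0.0 mouth [454. 167. 210.]
[ 0.67  0.21 -0.14 -0.04 -1.43 -1.84] 0.0 mouth [469. 176. 213.]
[ 0.68  0.2  -0.15 -0.03 -1.37 -1.87] 0.0 mouth [484. 184. 216.]
[ 0.69  0.19 -0.16 -0.02 -1.32 -1.91] 0.0 mouth [499. 192. 220.]
[ 0.69  0.18 -0.17 -0.   -1.25 -1.94] 0.0 mouth [513. 201. 223.]
[ 0.7   0.17 -0.18  0.02 -1.19 -1.98] 0.0 mouth [528. 209. 227.]
[ 0.71  0.17 -0.2   0.04 -1.12 -2.03] 0.0 mouth [542. 217. 231.]
165 [ 0.71  0.18 -0.2   0.04 -1.11 -2.02] 0.87
145 [ 0.7   0.21 -0.2   0.04 -1.07 -2.02] 0.87
125 [ 0.69  0.24 -0.2   0.04 -1.04 -2.01] 0.87
105 [ 0.68  0.28 -0.2   0.04 -1.01 -2.  ] 0.85
85 [ 0.67  0.31 -0.2   0.04 -0.98 -1.99] 0.82
65 [ 0.66  0.34 -0.19  0.04 -0.95 -1.99] 0.79
45 [ 0.65  0.38 -0.19  0.04 -0.93 -1.98] 0.77
25 [ 0.65  0.41 -0.18  0.04 -0.9  -1.97] 0.74
5 [ 0.64  0.44 -0.17  0.04 -0.88 -1.97] 0.72
```

Call:
{"api": "arm_command", "payload": {
  "rows": [
    {"dx":-0.015,"dy":0.002,"dz":0.02,"wx":2.5,"wy":-6,"wz":0.5,"gripper":1},
    {"dx":-0.03,"dy":0.004,"dz":0.04,"wx":5,"wy":-12,"wz":1.1,"gripper":1},
    {"dx":-0.046,"dy":0.006,"dz":0.063,"wx":8,"wy":-19,"wz":1.8,"gripper":1},
    {"dx":-0.062,"dy":0.008,"dz":0.086,"wx":11,"wy":-26.5,"wz":2.4,"gripper":1},
    {"dx":-0.074,"dy":0.01,"dz":0.102,"wx":13.5,"wy":-32,"wz":2.9,"gripper":1},
    {"dx":-0.082,"dy":0.011,"dz":0.113,"wx":14.6,"wy":-34.7,"wz":3.2,"gripper":1},
    {"dx":-0.082,"dy":0.011,"dz":0.113,"wx":14.6,"wy":-34.7,"wz":3.2,"gripper":1},
    {"dx":-0.082,"dy":0.011,"dz":0.113,"wx":14.6,"wy":-34.7,"wz":3.2,"gripper":1}
  ]
}}

```text
clock: 16.05
position: [499.8, 204.8, 274.6]
ee_rot: [-0.091, 0.671, 0.099, 0.73]
contact_force: [-0.7, -0.5, -1.1]
gripper_width: 52.6
```

```bash
cat > look.py <<'E'
from st import *
from ins import *
from bench import get_image
def look(tag):
    where(s);D={n:get_image(n) for n in("wrist","side","top")}
    pickle.dump((s,D),open(tag+".pkl","wb"))
    w=cv2.resize(D["wrist"]["img"][:,:,::-1],None,fx=1.5,fy=1.5,interpolation=cv2.INTER_CUBIC);cv2.imwrite(f"pics/{tag}.png",w)
    a=cv2.resize(D["side"]["img"][70:190,130:250,::-1],(400,400),interpolation=cv2.INTER_CUBIC);b=cv2.resize(D["top"]["img"][120:240,120:240,::-1],(400,400),interpolation=cv2.INTER_CUBIC)
    cv2.imwrite(f"pics/{tag}2.png",np.hstack([a,b]))
E
python3 - <<'E'
from look import *
look("j");print(rel(s,*pose(175)))
E
```

```text
16.05 [499.8 204.8 274.6] [ 0.71   0.168 -0.202  0.041 -1.126 -2.028] F [-0.69 -0.47 -1.1 ] w 52.64688526063505
x [ 0.081  0.021 -0.996] y [-0.266  0.964 -0.001] jaw yaw 105.43282615814722
mouth in socket [ -2.4  -0.4 174.1] top [ -1.9  -0.3 279.1] ang 0.29
F socket [-1.27 -0.27 -0.45]
(array([-0.0018,  0.0003,  0.0014]), array([ 0.03, -0.29,  0.06]))
```

View pics/j.png

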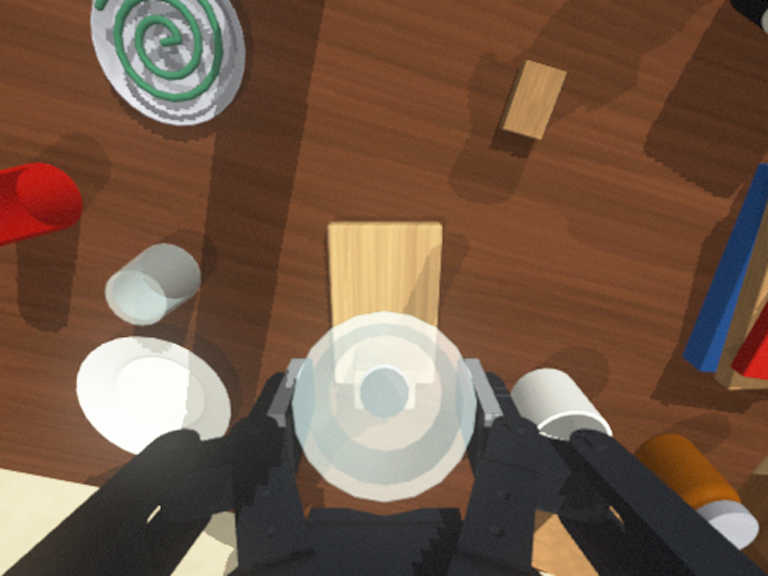

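View pics/j2.png

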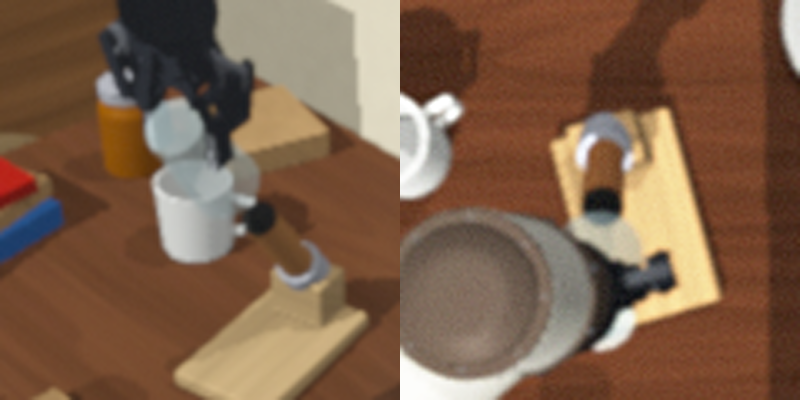

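The dome is visible through the glass at about (255,261) native, centred. I'll overlay the model to confirm before inserting.

Run:
```python
from ins import *
s,D=pickle.load(open("j.pkl","rb"));d=D["wrist"]
im=cv2.resize(d["img"][:,:,::-1],None,fx=5,fy=5,interpolation=cv2.INTER_CUBIC)
def dr(p,c): cv2.polylines(im,[np.round((p+.5)*5-.5).astype(int)],1,c)
g=[*m,AL,0];G=tg(g,d);dr(G[:60],(0,255,0));dr(G[60:],(255,0,0))
for r,z,c in((17,100,(0,0,255)),(23,0,(255,0,255))): dr(proj(d,S+ring(r,z)@F.T,s),c)
c=im[950:1700,900:1660];cv2.imwrite("pics/j3.png",cv2.resize(c,(592,584)) if 0 else c[:600])
```

```text
(no output)
```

View pics/j3.png

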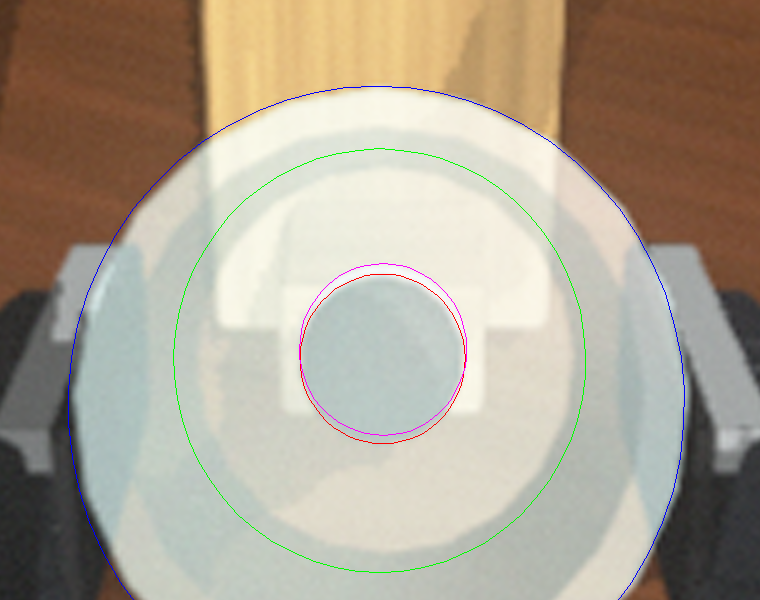

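Run:
```python
from st import *
from ins import *
where(s)
for k in(175,130,80): print(k,rel(s,*pose(k)))
```

```text
16.2 [500.7 205.1 275.6] [ 0.71   0.167 -0.2    0.041 -1.125 -2.028] F [-0.37 -0.08 -1.86] w 52.62712495267077
x [ 0.083  0.023 -0.996] y [-0.266  0.964 -0.   ] jaw yaw 105.40578509064957
mouth in socket [ -1.   -0.3 174.4] top [-7.000e-01 -2.000e-01  2.794e+02] ang 0.14
F socket [-1.37  0.02 -1.31]
175 (array([-0.0009,  0.0002,  0.0004]), array([-0.01, -0.14,  0.02]))
130 (array([0.0381, 0.0003, 0.023 ]), array([-0.01, -0.14,  0.02]))
80 (array([0.0813, 0.0003, 0.048 ]), array([-0.01, -0.14,  0.02]))
```

Call:
{"api": "arm_command", "payload": {
  "rows": [
    {"dx":0.008,"dy":0.0002,"dz":0.0055,"wx":0,"wy":-0.1,"wz":0,"gripper":1},
    {"dx":0.02,"dy":0.0002,"dz":0.0125,"wx":0,"wy":-0.1,"wz":0,"gripper":1},
    {"dx":0.0381,"dy":0.0003,"dz":0.023,"wx":0,"wy":-0.1,"wz":0,"gripper":1},
    {"dx":0.0525,"dy":0.0003,"dz":0.0313,"wx":0,"wy":-0.1,"wz":0,"gripper":1},
    {"dx":0.067,"dy":0.0003,"dz":0.0397,"wx":0,"wy":-0.1,"wz":0,"gripper":1},
    {"dx":0.0765,"dy":0.0003,"dz":0.0452,"wx":0,"wy":-0.1,"wz":0,"gripper":1},
    {"dx":0.0813,"dy":0.0003,"dz":0.048,"wx":0,"wy":-0.1,"wz":0,"gripper":1},
    {"dx":0.0813,"dy":0.0003,"dz":0.048,"wx":0,"wy":-0.1,"wz":0,"gripper":1}
  ]
}}

```text
clock: 17.0
position: [553.6, 219.8, 197.8]
ee_rot: [-0.091, 0.67, 0.098, 0.731]
contact_force: [-0.1, 0.4, -1.2]
gripper_width: 52.3
```

Run:
```python
from look import *
look("k")
for k in(60,50,42): print(k,rel(s,*pose(k)))
```

```text
17.0 [553.6 219.8 197.8] [ 0.667  0.319 -0.198  0.042 -0.975 -1.991] F [-0.11  0.35 -1.15] w 52.30560329103298
x [ 0.084  0.022 -0.996] y [-0.265  0.964 -0.001] jaw yaw 105.39552474243317
mouth in socket [-0.6 -0.2 79.2] top [-3.000e-01 -1.000e-01  1.842e+02] ang 0.13
F socket [-0.67  0.37 -0.93]
60 (array([0.0164, 0.0001, 0.01  ]), array([-0.01, -0.12,  0.05]))
50 (array([0.0251, 0.0001, 0.015 ]), array([-0.01, -0.12,  0.05]))
42 (array([0.032 , 0.0001, 0.019 ]), array([-0.01, -0.12,  0.05]))
```

View pics/k2.png

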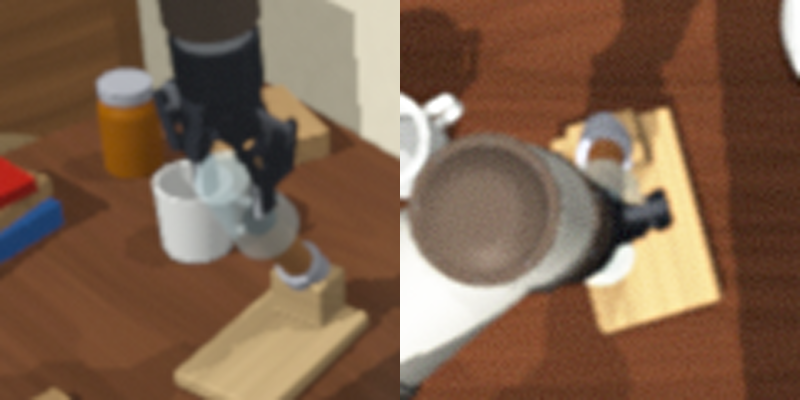

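View pics/k.png

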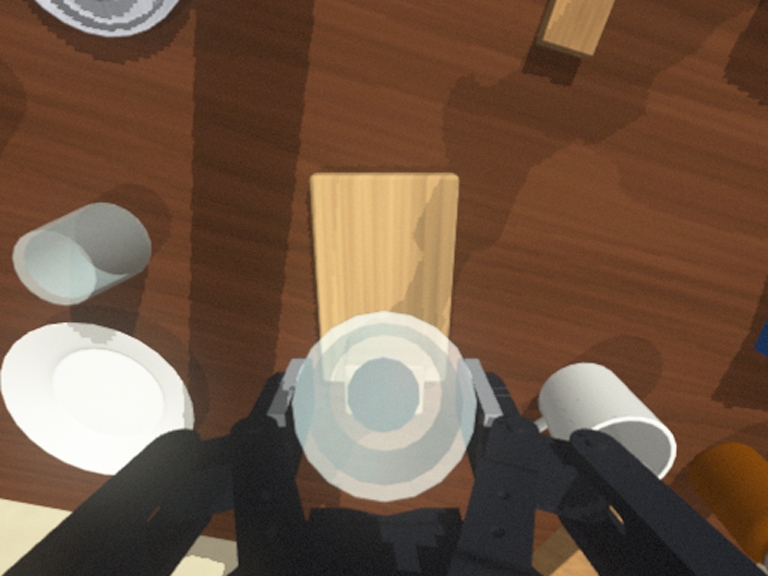

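Call:
{"api": "arm_command", "payload": {
  "rows": [
    {"dx":0.006,"dy":0.0001,"dz":0.0038,"wx":0,"wy":-0.1,"wz":0,"gripper":1},
    {"dx":0.0164,"dy":0.0001,"dz":0.01,"wx":0,"wy":-0.1,"wz":0,"gripper":1},
    {"dx":0.0251,"dy":0.0001,"dz":0.015,"wx":0,"wy":-0.1,"wz":0,"gripper":1},
    {"dx":0.032,"dy":0.0001,"dz":0.019,"wx":0,"wy":-0.1,"wz":0,"gripper":1},
    {"dx":0.0363,"dy":0.0001,"dz":0.0215,"wx":0,"wy":-0.1,"wz":0,"gripper":1},
    {"dx":0.0381,"dy":0.0001,"dz":0.0225,"wx":0,"wy":-0.1,"wz":0,"gripper":1},
    {"dx":0.0381,"dy":0.0001,"dz":0.0225,"wx":0,"wy":-0.1,"wz":0,"gripper":1},
    {"dx":0.0381,"dy":0.0001,"dz":0.0225,"wx":0,"wy":-0.1,"wz":0,"gripper":1}
  ]
}}

```text
clock: 17.95
position: [578.6, 227.1, 163.9]
ee_rot: [-0.09, 0.668, 0.099, 0.732]
contact_force: [-0.6, -0.1, -1.5]
gripper_width: 52.3
```

Run:
```python
from look import *
look("l")
for k in(25,20,16): print(k,rel(s,*pose(k)))
d=pickle.load(open("l.pkl","rb"))[1]["wrist"]
im=cv2.resize(d["img"][:,:,::-1],None,fx=5,fy=5,interpolation=cv2.INTER_CUBIC)
def dr(p,c): cv2.polylines(im,[np.round((p+.5)*5-.5).astype(int)],1,c)
G=tg([*m,AL,0],d);dr(G[:60],(0,255,0));dr(G[60:],(255,0,0))
for L,c in((100,(0,0,255)),(115,(255,0,255))): dr(proj(d,S+ring(17,L)@F.T,s),c)
cv2.imwrite("pics/l3.png",im[1000:1600,900:1660])
```

```text
17.95 [578.6 227.1 163.9] [ 0.651  0.389 -0.184  0.043 -0.913 -1.977] F [-0.58 -0.15 -1.45] w 52.3046504929995
x [ 0.088  0.025 -0.996] y [-0.266  0.964  0.   ] jaw yaw 105.42495737360063
mouth in socket [ 1.6  0.3 36.5] top [  1.3   0.3 141.5] ang 0.16
F socket [-1.33  0.01 -0.84]
25 (array([ 0.0107, -0.0003,  0.0045]), array([ 0.01,  0.16, -0.01]))
20 (array([ 0.0151, -0.0003,  0.0069]), array([ 0.01,  0.16, -0.01]))
16 (array([ 0.0185, -0.0003,  0.0089]), array([ 0.01,  0.16, -0.01]))
```

View pics/l3.png

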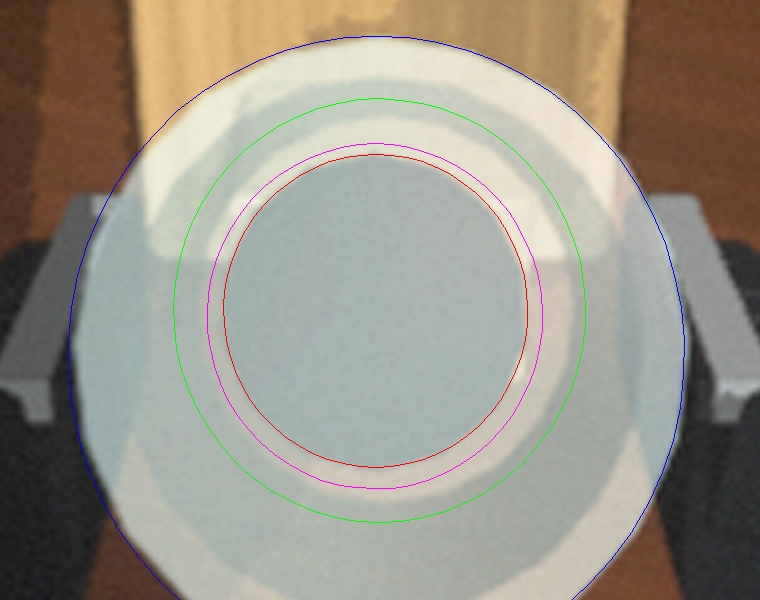

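The dome rim matches L−7≈100 very closely, so the tip is at about 107 mm and contact should come at mouth ≈8 mm. I'll approach to 14 and then creep.

Call:
{"api": "arm_command", "payload": {
  "rows": [
    {"dx":0.005,"dy":-0.0003,"dz":0.002,"wx":0,"wy":0.1,"wz":0,"gripper":1},
    {"dx":0.0107,"dy":-0.0003,"dz":0.0045,"wx":0,"wy":0.1,"wz":0,"gripper":1},
    {"dx":0.0151,"dy":-0.0003,"dz":0.0069,"wx":0,"wy":0.1,"wz":0,"gripper":1},
    {"dx":0.0172,"dy":-0.0003,"dz":0.0082,"wx":0,"wy":0.1,"wz":0,"gripper":1},
    {"dx":0.0185,"dy":-0.0003,"dz":0.0089,"wx":0,"wy":0.1,"wz":0,"gripper":1},
    {"dx":0.0194,"dy":-0.0003,"dz":0.0094,"wx":0,"wy":0.1,"wz":0,"gripper":1},
    {"dx":0.0202,"dy":-0.0003,"dz":0.0099,"wx":0,"wy":0.1,"wz":0,"gripper":1},
    {"dx":0.0202,"dy":-0.0003,"dz":0.0099,"wx":0,"wy":0.1,"wz":0,"gripper":1}
  ]
}}

```text
clock: 18.9
position: [589.9, 230.0, 144.9]
ee_rot: [-0.09, 0.668, 0.099, 0.732]
contact_force: [0.2, 0.3, -2.4]
gripper_width: 52.9
```

```bash
cat > sf.py <<'E'
from st import *
from ins import *
where(s)
print("step 1mm",step(s,1),[ (k,rel(s,*pose(k))[0]) for k in (10,8)])
E
python3 sf.py
```

```text
18.9 [589.9 230.  144.9] [ 0.643  0.426 -0.176  0.042 -0.884 -1.97 ] F [ 0.16  0.29 -2.36] w 52.8870111097908
x [ 0.087  0.024 -0.996] y [-0.266  0.964  0.   ] jaw yaw 105.42467179088102
mouth in socket [ 0.2  0.1 14.3] top [1.000e-01 0.000e+00 1.193e+02] ang 0.09
F socket [-1.17  0.23 -2.07]
step 1mm [ 0.00087 -0.       0.0005 ] [(10, array([ 0.0038, -0.    ,  0.002 ])), (8, array([ 0.0055, -0.    ,  0.003 ]))]
```

Call:
{"api": "arm_command", "payload": {
  "rows": [
    {"dx":0.0005,"dy":0,"dz":0.0003,"wx":0,"wy":0,"wz":0,"gripper":1},
    {"dx":0.001,"dy":0,"dz":0.0005,"wx":0,"wy":0,"wz":0,"gripper":1},
    {"dx":0.0015,"dy":0,"dz":0.0008,"wx":0,"wy":0,"wz":0,"gripper":1},
    {"dx":0.002,"dy":0,"dz":0.0011,"wx":0,"wy":0,"wz":0,"gripper":1},
    {"dx":0.0025,"dy":0,"dz":0.0014,"wx":0,"wy":0,"wz":0,"gripper":1},
    {"dx":0.003,"dy":0,"dz":0.0017,"wx":0,"wy":0,"wz":0,"gripper":1},
    {"dx":0.0035,"dy":0,"dz":0.002,"wx":0,"wy":0,"wz":0,"gripper":1},
    {"dx":0.0035,"dy":0,"dz":0.002,"wx":0,"wy":0,"wz":0,"gripper":1}
  ]
}}

```text
clock: 19.7
position: [592.1, 230.6, 141.6]
ee_rot: [-0.09, 0.668, 0.099, 0.732]
contact_force: [0.1, 0.4, -2.1]
gripper_width: 52.8
```

```bash
python3 sf.py
```

```text
19.7 [592.1 230.6 141.6] [ 0.641  0.433 -0.174  0.042 -0.879 -1.968] F [ 0.08  0.36 -2.1 ] w 52.81075630812826
x [ 0.087  0.024 -0.996] y [-0.266  0.964  0.   ] jaw yaw 105.42627863989239
mouth in socket [ 0.2  0.  10.2] top [ 1.000e-01 -0.000e+00  1.152e+02] ang 0.08
F socket [-1.06  0.33 -1.82]
step 1mm [ 0.00087 -0.       0.0005 ] [(10, array([ 0.0002, -0.    ,  0.    ])), (8, array([ 0.002, -0.   ,  0.001]))]
```

Call:
{"api": "arm_command", "payload": {
  "rows": [
    {"dx":0.0003,"dy":0,"dz":0.0002,"wx":0,"wy":0,"wz":0,"gripper":1},
    {"dx":0.0006,"dy":0,"dz":0.0003,"wx":0,"wy":0,"wz":0,"gripper":1},
    {"dx":0.0009,"dy":0,"dz":0.0005,"wx":0,"wy":0,"wz":0,"gripper":1},
    {"dx":0.0012,"dy":0,"dz":0.0007,"wx":0,"wy":0,"wz":0,"gripper":1},
    {"dx":0.0015,"dy":0,"dz":0.0009,"wx":0,"wy":0,"wz":0,"gripper":1},
    {"dx":0.0018,"dy":0,"dz":0.001,"wx":0,"wy":0,"wz":0,"gripper":1},
    {"dx":0.0018,"dy":0,"dz":0.001,"wx":0,"wy":0,"wz":0,"gripper":1},
    {"dx":0.0018,"dy":0,"dz":0.001,"wx":0,"wy":0,"wz":0,"gripper":1}
  ]
}}

```text
clock: 20.5
position: [593.2, 230.9, 140.1]
ee_rot: [-0.09, 0.668, 0.099, 0.732]
contact_force: [-2.2, -0.1, 1.2]
gripper_width: 52.8
```

```bash
python3 sf.py
```

```text
20.5 [593.2 230.9 140.1] [ 0.64   0.437 -0.173  0.042 -0.877 -1.968] F [-2.21 -0.08  1.24] w 52.78605142352528
x [ 0.087  0.024 -0.996] y [-0.266  0.964  0.   ] jaw yaw 105.42712086405118
mouth in socket [0.2 0.  8.3] top [ 1.000e-01 -0.000e+00  1.133e+02] ang 0.08
F socket [-1.05  0.51  2.25]
step 1mm [ 0.00087 -0.       0.0005 ] [(10, array([-0.0014,  0.    , -0.0009])), (8, array([ 0.0003, -0.    ,  0.0001]))]
```

Contact: the axial force rose from −1.8 to +2.3 N (about 4 N on the rubber) with the top at 113.3 mm, on axis within 0.2 mm. I'll hold it there.

Call:
{"api": "arm_command", "payload": {
  "rows": [
    {"dx":0.0002,"dy":0,"dz":0.0001,"wx":0,"wy":0,"wz":0,"gripper":1},
    {"dx":0.0002,"dy":0,"dz":0.0001,"wx":0,"wy":0,"wz":0,"gripper":1},
    {"dx":0.0002,"dy":0,"dz":0.0001,"wx":0,"wy":0,"wz":0,"gripper":1},
    {"dx":0.0002,"dy":0,"dz":0.0001,"wx":0,"wy":0,"wz":0,"gripper":1},
    {"dx":0.0002,"dy":0,"dz":0.0001,"wx":0,"wy":0,"wz":0,"gripper":1},
    {"dx":0.0002,"dy":0,"dz":0.0001,"wx":0,"wy":0,"wz":0,"gripper":1},
    {"dx":0.0002,"dy":0,"dz":0.0001,"wx":0,"wy":0,"wz":0,"gripper":1},
    {"dx":0.0002,"dy":0,"dz":0.0001,"wx":0,"wy":0,"wz":0,"gripper":1}
  ]
}}

```text
clock: 21.3
position: [593.3, 230.9, 139.9]
ee_rot: [-0.09, 0.668, 0.099, 0.732]
contact_force: [-2.0, 0.6, 1.8]
gripper_width: 52.6
```

Run:
```python
from look import *
look("m")
```

```text
21.3 [593.3 230.9 139.9] [ 0.64   0.437 -0.173  0.042 -0.877 -1.968] F [-2.    0.57  1.79] w 52.550583922227645
x [ 0.087  0.024 -0.996] y [-0.266  0.964  0.   ] jaw yaw 105.42598956315928
mouth in socket [ 0.2 -0.   8.1] top [ 1.000e-01 -0.000e+00  1.131e+02] ang 0.08
F socket [-0.43  1.08  2.48]
```

View pics/m2.png

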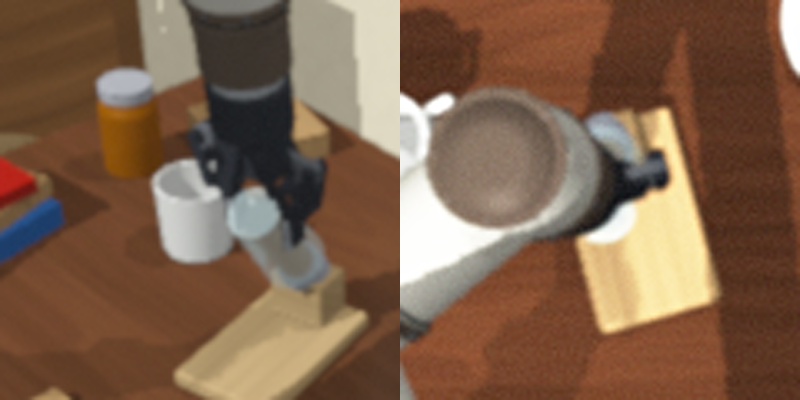

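The tumbler sits over the arm, seated and held for over 1 s. Releasing.

Call:
{"api": "arm_command", "payload": {
  "rows": [
    {"dx":0,"dy":0,"dz":0,"wx":0,"wy":0,"wz":0,"gripper":-1},
    {"dx":0,"dy":0,"dz":0,"wx":0,"wy":0,"wz":0,"gripper":-1},
    {"dx":0,"dy":0,"dz":0,"wx":0,"wy":0,"wz":0,"gripper":-1},
    {"dx":0,"dy":0,"dz":0,"wx":0,"wy":0,"wz":0,"gripper":-1},
    {"dx":0,"dy":0,"dz":0,"wx":0,"wy":0,"wz":0,"gripper":-1},
    {"dx":0,"dy":0,"dz":0,"wx":0,"wy":0,"wz":0,"gripper":-1},
    {"dx":0,"dy":0,"dz":0,"wx":0,"wy":0,"wz":0,"gripper":-1},
    {"dx":0,"dy":0,"dz":0,"wx":0,"wy":0,"wz":0,"gripper":-1}
  ]
}}

```text
clock: 22.25
position: [593.3, 230.9, 139.9]
ee_rot: [-0.09, 0.668, 0.099, 0.732]
contact_force: [0.2, -0.3, 0.4]
gripper_width: 85.5
```

Run:
```python
from look import *
look("n")
```

```text
22.25 [593.3 230.9 139.9] [ 0.64   0.437 -0.173  0.042 -0.877 -1.968] F [ 0.25 -0.28  0.41] w 85.46654477751284
x [ 0.087  0.024 -0.996] y [-0.266  0.964  0.   ] jaw yaw 105.4262433400124
mouth in socket [0.2 0.  8.1] top [ 1.000e-01 -0.000e+00  1.131e+02] ang 0.08
F socket [ 0.37 -0.34  0.24]
```

View pics/n.png

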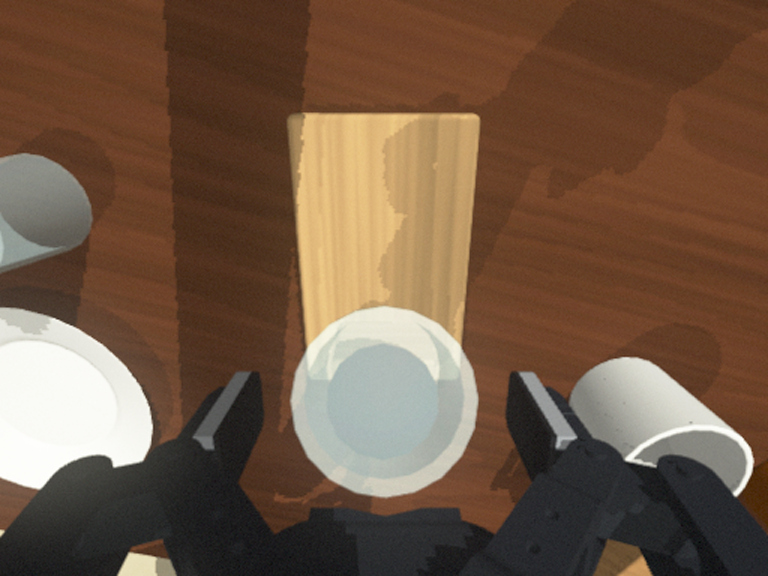

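The fingers are clear on both sides (closed end at (256,268) native) and the glass stays on the arm. Retreating straight up the tool axis.

Call:
{"api": "arm_command", "payload": {
  "rows": [
    {"dx":-0.005,"dy":0,"dz":0,"wx":0,"wy":0,"wz":0,"gripper":-1},
    {"dx":-0.02,"dy":0,"dz":0,"wx":0,"wy":0,"wz":0,"gripper":-1},
    {"dx":-0.045,"dy":0,"dz":0,"wx":0,"wy":0,"wz":0,"gripper":-1},
    {"dx":-0.075,"dy":0,"dz":0,"wx":0,"wy":0,"wz":0,"gripper":-1},
    {"dx":-0.11,"dy":0,"dz":0,"wx":0,"wy":0,"wz":0,"gripper":-1},
    {"dx":-0.14,"dy":0,"dz":0,"wx":0,"wy":0,"wz":0,"gripper":-1},
    {"dx":-0.15,"dy":0,"dz":0,"wx":0,"wy":0,"wz":0,"gripper":-1},
    {"dx":-0.15,"dy":0,"dz":0,"wx":0,"wy":0,"wz":0,"gripper":-1}
  ]
}}

```text
clock: 23.2
position: [580.7, 227.6, 291.4]
ee_rot: [-0.09, 0.667, 0.1, 0.733]
contact_force: [0.0, -0.7, -0.3]
gripper_width: 85.4
```

Run:
```python
from look import *
look("o")
D=pickle.load(open("o.pkl","rb"))[1]
for n in("wrist","side"):
    d=D[n];im=cv2.resize(d["img"][:,:,::-1],None,fx=5,fy=5,interpolation=cv2.INTER_CUBIC)
    fr=lambda P:S+P@F.T
    for P,c in((ring(32,8),(0,255,0)),(ring(25.5,113),(255,0,0))):
        cv2.polylines(im,[np.round((proj(d,fr(P),s if n=="wrist" else None)+.5)*5-.5).astype(int)],1,c)
    c=proj(d,[S+60*AX],s if n=="wrist" else None)[0]*5
    x,y=max(0,int(c[0])-200),max(0,int(c[1])-250);cv2.imwrite(f"pics/o_{n}.png",im[y:y+500,x:x+400])
cv2.imwrite("pics/o3.png",np.hstack([cv2.imread("pics/o_wrist.png"),cv2.imread("pics/o_side.png")]))
```

```text
23.2 [580.7 227.6 291.4] [ 0.649  0.301  0.018  0.036 -1.2   -1.962] F [ 0.02 -0.67 -0.31] w 85.37940669560659
x [ 0.09   0.027 -0.996] y [-0.266  0.964  0.002] jaw yaw 105.4343019333034
mouth in socket [ 76.7   0.3 139.8] top [7.610e+01 1.000e-01 2.448e+02] ang 0.32
F socket [-0.31 -0.65 -0.16]
```

View pics/o3.png

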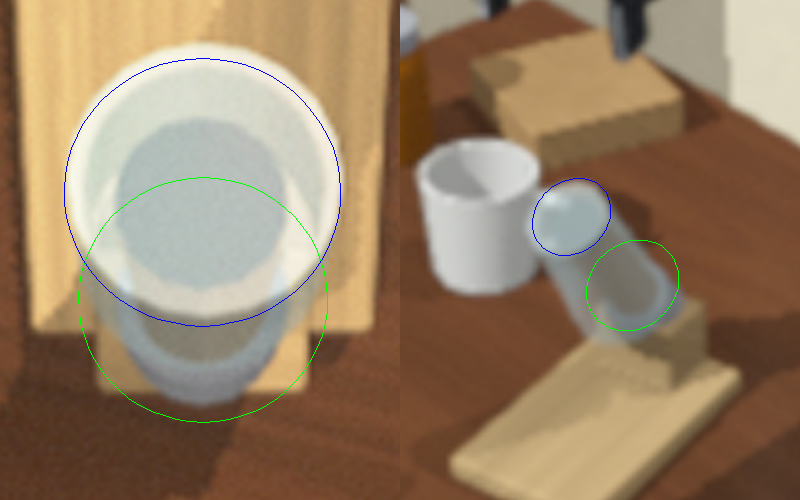

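View pics/o.png

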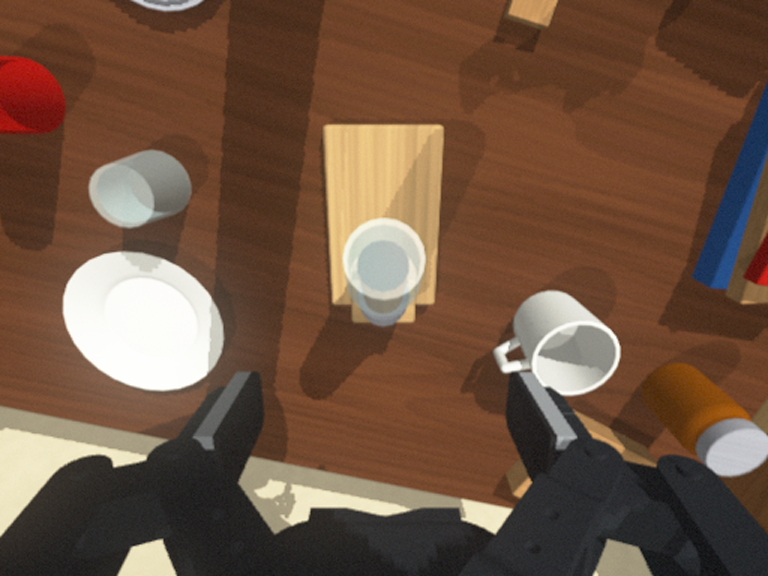

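Run:
```python
from look import *
from bench import models
D=pickle.load(open("o.pkl","rb"))[1]
d=get_image("wrist");r=models.cut_out("wrist","tumbler");d2=get_image("side");r2=models.cut_out("side","tumbler")
print("max diff", np.abs(d["img"].astype(int)-D["wrist"]["img"])[120:230,210:310].mean())
E0=[e for e in r if abs(np.mean(e["extent"][::2])-256)<30];E1=[e for e in r2 if e["extent"][0]<250]
print([(e["conf"],e["extent"]) for e in E0],[(e["conf"],e["extent"]) for e in E1])
G=np.r_[ring(32,-105),ring(25.5,0)]
def W(p): return S+(G@R.from_rotvec([p[3],p[4],0]).as_matrix().T+p[:3])@F.T
def f(p):
    o=[]
    if E0:o+=list(bb(proj(d,W(p),s))-E0[0]["extent"])
    if E1:o+=list(bb(proj(d2,W(p)))-E1[0]["extent"])
    return np.array(o+[(p[2]-112)/3])
q=least_squares(f,[0,0,112,0,0]);print("top in socket, tilt",q.x.round(3),q.fun.round(1))
```

```text
23.35 [579.5 226.9 287.2] [ 0.649  0.304  0.013  0.035 -1.199 -1.962] F [ 0.3   0.1  -0.72] w 85.14283985256777
x [ 0.084  0.023 -0.996] y [-0.266  0.964 -0.   ] jaw yaw 105.41258061952213
max diff 10.635272727272728
[] [(0.65, [199.5, 126.2, 226.6, 158.1])]
top in socket, tilt [-1.810e-01 -5.525e+00  1.120e+02  4.700e-02  8.900e-02] [ 0.  0.  0. -0.  0.]
```

Call:
{"api": "arm_command", "payload": {
  "rows": [
    {"dx":0,"dy":0,"dz":0,"wx":0,"wy":0,"wz":0,"gripper":-1},
    {"dx":0,"dy":0,"dz":0,"wx":0,"wy":0,"wz":0,"gripper":-1},
    {"dx":0,"dy":0,"dz":0,"wx":0,"wy":0,"wz":0,"gripper":-1},
    {"dx":0,"dy":0,"dz":0,"wx":0,"wy":0,"wz":0,"gripper":-1},
    {"dx":0,"dy":0,"dz":0,"wx":0,"wy":0,"wz":0,"gripper":-1},
    {"dx":0,"dy":0,"dz":0,"wx":0,"wy":0,"wz":0,"gripper":-1},
    {"dx":0,"dy":0,"dz":0,"wx":0,"wy":0,"wz":0,"gripper":-1},
    {"dx":0,"dy":0,"dz":0,"wx":0,"wy":0,"wz":0,"gripper":-1}
  ]
}}

```text
clock: 24.35
position: [580.0, 227.1, 287.8]
ee_rot: [-0.091, 0.669, 0.099, 0.731]
contact_force: [-0.0, -0.6, 0.1]
gripper_width: 85.3
```

Run:
```python
from look import *
from bench import models
D=pickle.load(open("o.pkl","rb"))[1]
w1=get_image("wrist");r=models.cut_out("wrist","tumbler");print([(round(e["conf"],2),e["extent"]) for e in r])
d2=get_image("side")
print("side diff", np.abs(d2["img"].astype(int)-D["side"]["img"])[120:165,195:232].mean(), "ref still",np.abs(d2["img"].astype(int)-D["side"]["img"])[180:260,140:250].mean())
w2=get_image("wrist");print("wrist diff",np.abs(w1["img"].astype(int)-w2["img"])[120:230,210:310].mean())
G=np.r_[ring(32,-105),ring(25.5,0)]
# wrist overlay of a few tilts
im=cv2.resize(w2["img"][:,:,::-1],None,fx=5,fy=5,interpolation=cv2.INTER_CUBIC)
def W(p): return S+(G@R.from_rotvec([p[3],p[4],0]).as_matrix().T+p[:3])@F.T
P=(proj(w2,W([5,0,113,0,0.12]),s)+.5)*5-.5
cv2.polylines(im,[np.round(P[:60]).astype(int)],1,(0,255,0));cv2.polylines(im,[np.round(P[60:]).astype(int)],1,(255,0,0))
P=(proj(w2,W([5,0,113,0,-0.12]),s)+.5)*5-.5
cv2.polylines(im,[np.round(P[:60]).astype(int)],1,(0,0,255))
c=P.mean(0).astype(int);cv2.imwrite("pics/p.png",im[c[1]-280:c[1]+280,c[0]-300:c[0]+300]);print(F.round(2))
```

```text
24.35 [580.  227.1 287.8] [ 0.649  0.304  0.014  0.036 -1.2   -1.962] F [-0.   -0.58  0.08] w 85.30019839706
x [ 0.085  0.023 -0.996] y [-0.266  0.964 -0.001] jaw yaw 105.42400410175684
[(0.86, [228.9, 148.6, 286.5, 215.1]), (0.62, [0.0, 38.6, 42.7, 91.9])]
side diff 0.5447447447447448 ref still 0.7236742424242424
wrist diff 1.840090909090909
[[ 0.79 -0.27 -0.55]
 [ 0.22  0.96 -0.15]
 [ 0.57  0.    0.82]]
```

View pics/p.png

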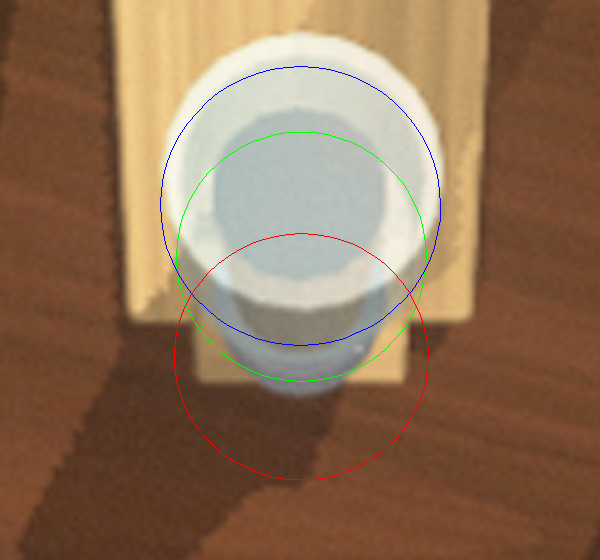

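The side frames from before and after a 0.8 s hold differ no more than the still background, so the glass is at rest. Its closed end is about 2–3 mm off the axis, with a sag of about 0.1 rad, well inside limits. Handing in.

```bash
python3 -c "
from bench import arm
print(arm.job_done()); print(arm.read_state()['clock'])"
```

```text
the job is handed in; nothing more can be done
None
the job is handed in; nothing more can be done
```

The clear tall tumbler is hanging on the slanted arm, let go and at rest, and the job was handed in at about 24.5 s of the 51 s; no verdict was reported.

- **Regrip:** The first vertical grasp would have run joint 5 into its limit partway along the arm. I set the glass down on a free spot, regripped it with the tool tilted 30°, and slid it on from there. Setting it down pressed it on the chest top with about 27 N, because the arm was stiffer than I expected; the stand was not involved.
- **Seating:** Camera views put the arm's tip at about 107 mm. I felt contact there with about 4 N along the arm and the closed end at 113 mm, within 1 mm of the axis by the arm's pose. I held it there for more than 1 s before opening.
- **Last checks:** Two side pictures more than a second apart show the glass still. Its closed end sits about 2–3 mm off the arm's axis, with a sag of about 0.1 rad. Only the sign of the wrist force shows the fingers let go cleanly: it was near zero after opening.
- **Disagreement:** A looser fit from the side camera alone put the closed end 5.5 mm off sideways, still inside the 16 mm limit. I read the tilt and offset from overlays and did not get a good joint fit.
- **Other things:** I never touched them by design, and they looked unmoved in the pictures. I did not measure each one.

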